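Stroke-test the filling syringes and reject the one that binds

TASK

Before the brioches are filled, test the three empty filling syringes in the rack: press each blue plunger knob straight down its stroke. Leave a plunger that runs freely pushed fully home, with its syringe standing in the rack; one of the three has something lodged in it, so when the resistance climbs before the knob is home, stop, do not force it, and lift that syringe out and stand it nozzle-down in the green mug to soak, its plunger left about where it stuck. Leave the mug standing and the jam jar and buns alone.

Things in the scene. Friction and masses are not known exactly. Their poses are not given: they have to be found in the camera images.
- rack: Brushed-steel draining rack, fixed to the sideboard, 96 x 280 mm in plan and 120 mm high: a top plate with three round holes (38 mm) in a row, over a grey drip tray. Origin under its centre, on the sideboard top; x is across the row, y along it; the holes lie at y = -85, 0 and +85 mm on its frame and the plate's top at z = 120 mm.
- syringe_1: Loose opaque pastry-filling syringe, about 0.12 to 0.23 kg, hanging upright in the rack hole at y = +85 mm: steel barrel 34 mm across, white finger flange 28 x 58 x 5 mm resting on the rack, white cap 35 mm across with its top 18 mm above the flange's underside, nozzle tip 105 mm below it. Origin on the axis at the flange's underside; z up the axis.
- syringe_1_flange (a point): Point on the axis of syringe 1 at the underside of its finger flange; z up the axis. Two of the three syringes are free; one, any of them, has a lump in its barrel that cannot be seen: its resistance starts to climb by 2.5 N per mm somewhere from 10 to 16 mm of plunger travel, and let go, it springs back a few mm.
- syringe_1_tip (a point): Tip of the nozzle of syringe 1, 105 mm below the flange's underside.
- knob_1 (a point): Centre of the round blue push knob on the plunger of syringe 1: 30 mm across, 20 mm high, including the rubber ring under it, flat top 10 mm above this point; it moves with the plunger. The syringe can be lifted by this knob: the plunger's drag carries its weight.
- plunger_1 (a joint): Plunger of syringe 1, m pushed in: 0 = fully out (30 mm gap under the knob), about 0.0295 = fully home (knob down on the cap; a stop with a rubber cushion, about 8 N per mm from 0.0288). Starts 0 to 0.005, moves down, stays where it is left; in a free syringe it drags with a steady 5 to 7 N all the way home.
- syringe_2: Loose opaque pastry-filling syringe, about 0.12 to 0.23 kg, hanging upright in the rack hole at y = 0 mm: steel barrel 34 mm across, white finger flange 28 x 58 x 5 mm resting on the rack, white cap 35 mm across with its top 18 mm above the flange's underside, nozzle tip 105 mm below it. Origin on the axis at the flange's underside; z up the axis.
- syringe_2_flange (a point): Point on the axis of syringe 2 at the underside of its finger flange; z up the axis. Two of the three syringes are free; one, any of them, has a lump in its barrel that cannot be seen: its resistance starts to climb by 2.5 N per mm somewhere from 10 to 16 mm of plunger travel, and let go, it springs back a few mm.
- syringe_2_tip (a point): Tip of the nozzle of syringe 2, 105 mm below the flange's underside.
- knob_2 (a point): Centre of the round blue push knob on the plunger of syringe 2: 30 mm across, 20 mm high, including the rubber ring under it, flat top 10 mm above this point; it moves with the plunger. The syringe can be lifted by this knob: the plunger's drag carries its weight.
- plunger_2 (a joint): Plunger of syringe 2, m pushed in: 0 = fully out (30 mm gap under the knob), about 0.0295 = fully home (knob down on the cap; a stop with a rubber cushion, about 8 N per mm from 0.0288). Starts 0 to 0.005, moves down, stays where it is left; in a free syringe it drags with a steady 5 to 7 N all the way home.
- syringe_3: Loose opaque pastry-filling syringe, about 0.12 to 0.23 kg, hanging upright in the rack hole at y = -85 mm: steel barrel 34 mm across, white finger flange 28 x 58 x 5 mm resting on the rack, white cap 35 mm across with its top 18 mm above the flange's underside, nozzle tip 105 mm below it. Origin on the axis at the flange's underside; z up the axis.
- syringe_3_flange (a point): Point on the axis of syringe 3 at the underside of its finger flange; z up the axis. Two of the three syringes are free; one, any of them, has a lump in its barrel that cannot be seen: its resistance starts to climb by 2.5 N per mm somewhere from 10 to 16 mm of plunger travel, and let go, it springs back a few mm.
- syringe_3_tip (a point): Tip of the nozzle of syringe 3, 105 mm below the flange's underside.
- knob_3 (a point): Centre of the round blue push knob on the plunger of syringe 3: 30 mm across, 20 mm high, including the rubber ring under it, flat top 10 mm above this point; it moves with the plunger. The syringe can be lifted by this knob: the plunger's drag carries its weight.
- plunger_3 (a joint): Plunger of syringe 3, m pushed in: 0 = fully out (30 mm gap under the knob), about 0.0295 = fully home (knob down on the cap; a stop with a rubber cushion, about 8 N per mm from 0.0288). Starts 0 to 0.005, moves down, stays where it is left; in a free syringe it drags with a steady 5 to 7 N all the way home.
- mug_mouth (a point): Centre of the mouth of the green soaking mug (loose, about 78 mm across, 98 mm high, clear opening about 54 mm across, inner floor 91 mm below this point, handle towards the mug's -y side). z points up. It stands in front of the rack, to its left or to its right; the jam jar stands on the other side.
- jam_jar: Bystander: jam jar with a dark blue lid, 60 mm across, 70 mm high; origin under its centre.
- bun_1: Bystander: brioche bun, about 65 mm across and 50 mm high, on a wooden board (14 mm thick) behind the rack to the left; origin under its centre.
- bun_2: Bystander: brioche bun, about 65 mm across and 50 mm high, on a wooden board (14 mm thick) behind the rack to the left; origin under its centre.
Things that resemble listed ones, but are neither listed nor needed, are in the scene too. What is shaped like the syringe_3 but orange or yellow is not meant.

How it is judged:
At the end, for the whole second after the job is handed in: Two syringes hang upright in the rack, plungers home (28.3 mm or more in). The binding one stands nozzle-down in the upright green mug, released, at rest (tip within 35 mm of its axis, 75 mm or more below the rim, leaning under 34 degrees), its plunger 7 to 26.5 mm in ((((value of joint plunger_1 between 0.007 and 0.0265 m and horizontal distance between syringe_1_tip and mug_mouth below 0.035 m and z of syringe_1_tip in the frame of mug_mouth below -0.075 m and angle between syringe_1_flange's own z axis and vertical below 0.6 rad and linear speed of syringe_1 below 0.02 m/s) and (value of joint plunger_2 above 0.0283 m and horizontal distance between syringe_2_flange and rack below 0.1 m and z of syringe_2_flange in the frame of rack between 0.116 and 0.124 m and angle between syringe_2_flange's own z axis and vertical below 0.1 rad) and (value of joint plunger_3 above 0.0283 m and horizontal distance between syringe_3_flange and rack below 0.1 m and z of syringe_3_flange in the frame of rack between 0.116 and 0.124 m and angle between syringe_3_flange's own z axis and vertical below 0.1 rad)) or ((value of joint plunger_2 between 0.007 and 0.0265 m and horizontal distance between syringe_2_tip and mug_mouth below 0.035 m and z of syringe_2_tip in the frame of mug_mouth below -0.075 m and angle between syringe_2_flange's own z axis and vertical below 0.6 rad and linear speed of syringe_2 below 0.02 m/s) and (value of joint plunger_1 above 0.0283 m and horizontal distance between syringe_1_flange and rack below 0.1 m and z of syringe_1_flange in the frame of rack between 0.116 and 0.124 m and angle between syringe_1_flange's own z axis and vertical below 0.1 rad) and (value of joint plunger_3 above 0.0283 m and horizontal distance between syringe_3_flange and rack below 0.1 m and z of syringe_3_flange in the frame of rack between 0.116 and 0.124 m and angle between syringe_3_flange's own z axis and vertical below 0.1 rad)) or ((value of joint plunger_3 between 0.007 and 0.0265 m and horizontal distance between syringe_3_tip and mug_mouth below 0.035 m and z of syringe_3_tip in the frame of mug_mouth below -0.075 m and angle between syringe_3_flange's own z axis and vertical below 0.6 rad and linear speed of syringe_3 below 0.02 m/s) and (value of joint plunger_1 above 0.0283 m and horizontal distance between syringe_1_flange and rack below 0.1 m and z of syringe_1_flange in the frame of rack between 0.116 and 0.124 m and angle between syringe_1_flange's own z axis and vertical below 0.1 rad) and (value of joint plunger_2 above 0.0283 m and horizontal distance between syringe_2_flange and rack below 0.1 m and z of syringe_2_flange in the frame of rack between 0.116 and 0.124 m and angle between syringe_2_flange's own z axis and vertical below 0.1 rad))) and angle between mug_mouth's own z axis and vertical below 0.1 rad and height (world z) of mug_mouth below 0.103 m); the robot touches nothing.
It fails at once if syringe 1 is pressed into the rack with more than 30 N (a plunger was forced) (contact force between syringe_1 and rack above 30 N).
It fails at once if syringe 2 is pressed into the rack with more than 30 N (a plunger was forced) (contact force between syringe_2 and rack above 30 N).
It fails at once if syringe 3 is pressed into the rack with more than 30 N (a plunger was forced) (contact force between syringe_3 and rack above 30 N).
It fails at once if the jam jar or a bun beside the work is knocked away by more than 20 mm (distance of any of jam_jar, bun_1, bun_2 from where it was at the start of the episode above 0.02 m).
It fails at once if the soaking mug is tipped over (angle between mug_mouth's own z axis and vertical above 0.5 rad).
It also fails if it takes over 58 s, if anything falls off the work surface, if the arm or the gripper's body presses on something with over 40 N, if the wrist force passes 120 N, or if a joint passes its speed limit or range.

ROBOT

A 7-joint arm with a two-finger parallel gripper is mounted at the origin on a cart in front of the work surface, level with it; the furniture and walls round the work are solid. World frame = base frame: x ahead of the robot, y to its left, z up, the work surface at z = 0. Lengths are in m, angles in rad, forces in N, time in s.
With the tool pointing down it reaches from about 0.4 to 0.85 m from the base axis. Payload 4.5 kg.
Tool frame: the origin (TCP) lies on the centre line of the jaws, within the pads' length; the fingertips stand 11 mm ahead of it and the grasp point (between the pads) lies 8 mm behind it; z points along the fingers, x is the direction in which the jaws open and shut, and the axes are right-handed (so a half turn about z gives the same grasp; the last joint's range is limited). The gripper opens to 88 mm and grips with 3 to 60 N. Pads are 18 mm wide; open, the fingers measure 123 mm over their backs; the gripper's body (75 mm by 187 mm) begins 45 mm behind the grasp point.
Start: joints at [1.195, 0.689, -0.195, 1.565, 0.157, 0.902, -0.215], TCP at [0.249, -0.573, 0.25] pointing down, gripper open.
Joint ranges: [-3.01, 3.01], [-0.46, 2.08], [-1.47, 1.51], [0.13, 2.56], [-1, 4.14], [0.04, 2.09], [-2.66, 2.66]. Speed limits (rad/s): [2.57, 2.57, 3.14, 3.14, 3.14, 3.14, 3.14].

INTERFACE

Orientations are given as a unit quaternion [x, y, z, w].
In Python, from plant import r, vision, order, nets gives the robot as it stands.
- The arm moves only by the tool send_rows, never from a script. Its argument "series" is a list of rows, each an object with "delta_pos": the shift along the tool's x, y, z in cm, a list of three; "turn": the turn about the tool's z in degrees; "jaw": the closure, from 0 (fully open) to 1 (shut). In form: [{"delta_pos": [x, y, z], "turn": turn, "jaw": jaw}, ...]. A call has 1 to 8 rows; each row is the pose to reach, as a shift and turn from the pose commanded when the call began, along the tool's axes at that moment; what a row does not reach only later rows make up. A row lasts 1/12 s, in which the tool goes at most 41.7 mm and 7.16 degrees, less where a joint would pass 70% of its speed; a pose out of reach is approached as far as the arm can. A call with a gripper value outside its range is refused whole. The fingers move at their own pace and stop on an object; "force" is the grip in N (left out, the last holds). Time passes only in rows, so rows that repeat a pose let the fingers close. It gives the time, the measured TCP pose, the force and the opening at its end, in the units of the state.
- r.get_state(): the state, without advancing time (a new reading comes with each control period).
- vision.snapshot(name): name is "side" or "top" or "wrist"; returns the picture (384x512x3 uint8, blue, green, red); there is no depth.
- vision.camera_params(name): a dict with "intrinsics" (3x3 intrinsics, pixels), "extrinsics" (4x4, takes a point from world to camera coordinates). Camera axes: x right, y down, z forward; pixel columns grow to the right and rows downward; lengths in m; the calibration is good to about 2 mm. A picture is of the moment at which its call begins: read the wrist's pose just before it. camera_params takes no time and is no camera call; for the wrist camera it gives the pose at the moment of the call.
- order.finish_job(): hands the job in, once; it reports no verdict.
Trained networks look in the newest picture that a camera, given by its name, has taken for a name from the list of things; names that differ only in an ending like _2 or _b are one class to them, and where a whole thing is asked for, a point or a joint stands for the part that bears it (a point fixed in the world has none). Each returns a list of dicts, best first, with "score" (0 to 1); they miss things now and then, are a little off and sometimes report something else, mostly with a low value. They report only what shows in the picture. A call takes as long as a camera call. They do not tell look-alikes from the thing itself.
- nets.boxes_of(camera, label): "location" ([row, column] as shares, 0 to 1, of the picture: columns of its width, rows of its height, amid what is visible of it).
- nets.trace(camera, label): "region" (384x512 bool, what is visible of it) and "location" ([row, column] as shares, 0 to 1, of the picture: columns of its width, rows of its height, amid what is visible of it).
The state is a dict: "clock": time; "q": joint angles; "qd": joint speeds; "joint_torque": joint torques, N m; "tool_pos": TCP position; "eef_rot": TCP orientation; "contact_force": force on the tool from outside, world axes, zero at the start; "moment": the same for the moment, N m; "opening": opening from 0.0 (shut) to 1.0 (fully open).
Only numpy, scipy, OpenCV 4.12 (cv2) and the standard library are available. Lean on these libraries where they do the work, as an engineer would, in place of code of your own. Each camera call takes 0.05 s, during which the arm holds its last target.

## Working session

There is one attempt and no reset: what is moved stays moved. The work goes in short steps, Python scripts to look and compute and a tool call to move; the robot and the scene stay as the last step left them, time stands still between calls to the robot, and variables do not carry over. Pictures are saved under pics/ and viewed, and the job is handed in when it is done.

Besides the shell and the picture viewer there is one more tool, called after "Call:" by a JSON object that holds its "name" and its "arguments", one argument or row to a line. send_rows: Moves the arm, as the interface text tells. Its arguments: {"type":"object","properties":{"series":{"type":"array"},"force":{"type":"number"}},"required":["series"]}

```bash
mkdir -p pics; ls
python3 - <<'E'
from plant import r, vision, order, nets
import cv2, numpy as np
s=r.get_state(); print({k:np.round(v,3).tolist() for k,v in s.items()})
for n in ("side","top"):
    im=vision.snapshot(n); cv2.imwrite(f"pics/{n}0.png",im)
    p=vision.camera_params(n); print(n,np.round(p["intrinsics"],1).tolist(),np.round(p["extrinsics"],4).tolist())
    for l in ("knob_1","rack","mug_mouth","jam_jar","syringe_1"):
        d=nets.boxes_of(n,l); print(l,[(round(x["score"],2),[round(x["location"][1]*512),round(x["location"][0]*384)]) for x in d][:8])
E
```

```text
pics
{'clock': 0.0, 'q': [1.195, 0.69, -0.194, 1.566, 0.157, 0.902, -0.215], 'qd': [0.001, -0.001, 0.003, 0.0, 0.001, 0.001, -0.001], 'joint_torque': [-0.0, -52.756, -1.267, -15.343, -0.053, 0.007, 0.0], 'tool_pos': [0.249, -0.573, 0.249], 'eef_rot': [0.836, -0.548, -0.001, -0.0], 'contact_force': [-0.584, 0.202, -0.629], 'moment': [-0.001, 0.044, 0.056], 'opening': 0.999}
side [[363.5, 0.0, 254.5], [0.0, 363.5, 198.4], [0.0, 0.0, 1.0]] [[0.9995, -0.03, 0.0097, -0.5564], [-0.0033, -0.4076, -0.9132, 0.1556], [0.0313, 0.9127, -0.4075, 1.1595], [0.0, 0.0, 0.0, 1.0]]
knob_1 [(0.55, [262, 193]), (0.42, [258, 204]), (0.42, [215, 212]), (0.41, [247, 233])]
rack [(0.76, [262, 231])]
mug_mouth [(0.79, [219, 191])]
jam_jar [(0.72, [260, 193]), (0.67, [197, 295]), (0.5, [219, 196])]
syringe_1 [(0.8, [245, 255]), (0.75, [210, 232]), (0.68, [219, 212]), (0.67, [262, 184]), (0.58, [258, 218])]
top [[490.5, 0.0, 247.9], [0.0, 490.5, 178.3], [0.0, 0.0, 1.0]] [[0.0282, -0.9996, 0.0096, 0.0441], [-0.9952, -0.029, -0.0939, 0.5524], [0.0941, -0.0069, -0.9955, 1.4005], [0.0, 0.0, 0.0, 1.0]]
knob_1 [(0.68, [258, 218]), (0.61, [298, 223]), (0.5, [263, 167]), (0.47, [297, 173]), (0.42, [232, 160]), (0.42, [343, 181])]
rack [(0.96, [259, 173]), (0.7, [132, 120]), (0.39, [264, 169])]
mug_mouth [(0.58, [164, 222]), (0.56, [293, 173])]
jam_jar [(0.73, [367, 230]), (0.44, [295, 170])]
syringe_1 [(0.85, [297, 222]), (0.78, [264, 167]), (0.72, [341, 185]), (0.69, [233, 168]), (0.63, [259, 217]), (0.53, [293, 174])]
```

Run:
```python
import cv2
a=cv2.imread("pics/top0.png");cv2.imwrite("pics/top0c.png",cv2.resize(a[90:290,90:420],(792,480),interpolation=cv2.INTER_CUBIC))
a=cv2.imread("pics/side0.png");cv2.imwrite("pics/side0c.png",cv2.resize(a[130:330,140:380],(720,600),interpolation=cv2.INTER_CUBIC))
```

```text
(no output)
```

View pics/top0c.png

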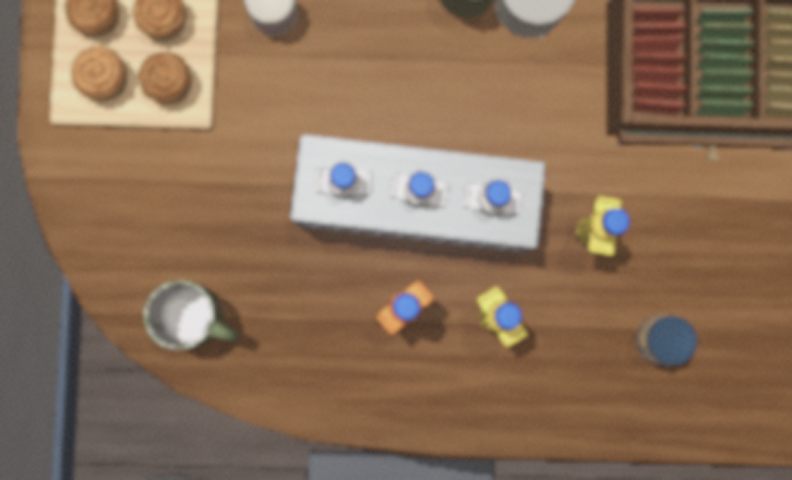

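View pics/side0c.png

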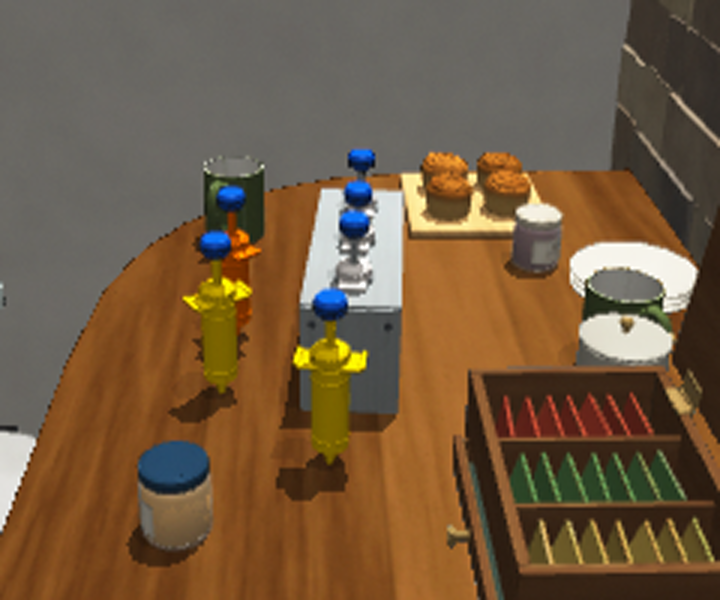

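View pics/top0.png

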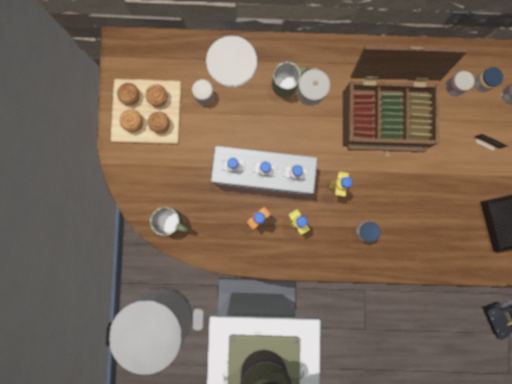

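The syringes I want are the three white-flanged ones in the rack, with knobs at top-view pixels (233,163), (266,167) and (297,171). The lookalikes are orange at (259,217) and yellow at (301,222) and (343,183). The soaking mug is front left at (165,222). The green mug at (287,78) stands behind the rack, so I'm not using it. The jam jar is at (368,232).

```bash
cat > h.py <<'E'
from plant import r, vision, order, nets
import cv2, numpy as np
def ray(n,uv,z,P=None):
    P=P or vision.camera_params(n);K=np.array(P["intrinsics"]);T=np.array(P["extrinsics"])
    d=T[:3,:3].T@np.linalg.solve(K,[uv[0],uv[1],1]);c=-T[:3,:3].T@T[:3,3]
    return c+d*(z-c[2])/d[2]
def proj(n,X,P=None):
    P=P or vision.camera_params(n);K=np.array(P["intrinsics"]);T=np.array(P["extrinsics"])
    x=K@(T[:3,:3]@np.array(X)+T[:3,3]);return x[:2]/x[2]
def blues(im):
    h=cv2.cvtColor(im,cv2.COLOR_BGR2HSV);m=cv2.inRange(h,(105,150,90),(125,255,255))
    n,l,s,c=cv2.connectedComponentsWithStats(m);return [(s[i][:5].tolist(),c[i].round(1).tolist()) for i in range(1,n) if s[i][4]>15]
E
python3 - <<'E'
from h import *
im=cv2.imread("pics/top0.png")
for s,c in blues(im): print("top",s,c,ray("top",c,.183).round(4))
im=cv2.imread("pics/side0.png")
for s,c in blues(im): print("side",s,c)
for c in [(233,163),(265.5,167.3),(297.3,171.3)]: print(proj("side",ray("top",c,.183)).round(1))
for l in ("mug_mouth","rack"):
    d=nets.trace("top",l) if 0 else []
# mug: green rim by segmentation
im=vision.snapshot("top")
for d in nets.trace("top","mug_mouth")[:3]:
    ys,xs=np.nonzero(d["region"]);print("mug",d["score"],xs.min(),xs.max(),ys.min(),ys.max())
    cs,_=cv2.findContours(d["region"].astype(np.uint8),0,2)
d=nets.trace("top","rack")[0];m=d["region"].astype(np.uint8);cs,_=cv2.findContours(m,0,2);rr=cv2.minAreaRect(max(cs,key=cv2.contourArea));print(rr,cv2.boxPoints(rr))
print([ray("top",c,.12).round(3).tolist() for c in cv2.boxPoints(rr)])
cv2.imwrite("pics/mug1.png",cv2.resize(im[190:255,130:210],(640,520),interpolation=cv2.INTER_CUBIC))
E
```

```text
side [256, 180, 9, 4, 32] [260.0, 181.5]
side [255, 190, 9, 6, 41] [259.0, 192.8]
side [212, 192, 10, 6, 44] [216.6, 194.3]
side [253, 200, 10, 6, 49] [257.6, 202.8]
side [207, 207, 10, 7, 51] [211.4, 209.8]
side [245, 226, 11, 8, 65] [249.9, 229.8]
[259.6 181.8]
[258.  191.9]
[256.3 203.2]
mug 0.91 149 189 207 235
mug 0.38 283 306 165 179
((263.27069091796875, 170.71856689453125), (103.07369232177734, 39.16598129272461), 6.76617431640625) [[209.78557 184.0932 ]
 [214.40001 145.20001]
 [316.7558  157.34393]
 [312.14136 196.23712]]
[[0.523, 0.163, 0.12], [0.63, 0.154, 0.12], [0.605, -0.126, 0.12], [0.498, -0.115, 0.12]]
```

View pics/mug1.png

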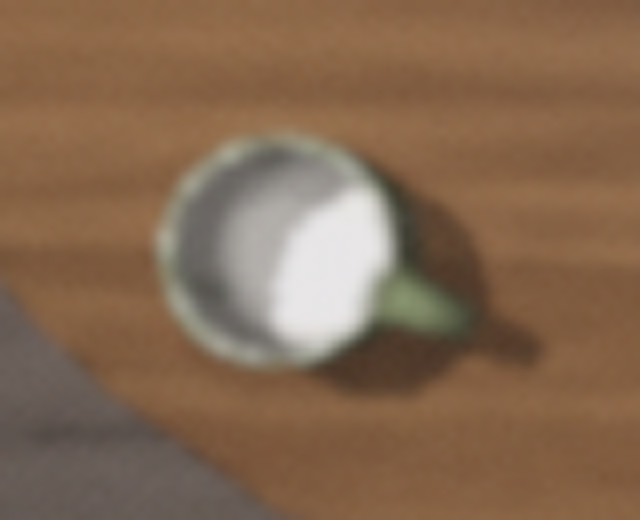

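Run:
```python
from h import *
print("mug",ray("top",(164.75,221.25),.098))
im=cv2.imread("pics/top0.png");h=cv2.cvtColor(im,cv2.COLOR_BGR2HSV)
m=cv2.inRange(h,(105,130,60),(125,255,255));n,l,s,c=cv2.connectedComponentsWithStats(m)
for i in range(1,n):
    if 30<s[i][4]<400: print(s[i],c[i].round(1),ray("top",c[i],.186).round(4))
```

```text
mug [0.41961876 0.28412693 0.098     ]
[294 167   7   8  49] [297.1 170.3] [ 0.5602 -0.0656  0.186 ]
[342 178   9   9  65] [346.2 182. ] [ 0.5335 -0.1931  0.186 ]
[255 214   9   9  57] [259.1 217.5] [0.4357 0.0294 0.186 ]
[298 217   8   9  60] [301.5 221.1] [ 0.4296 -0.0793  0.186 ]
```

Run:
```python
from h import *
im=cv2.imread("pics/top0.png").astype(int)
m=((im[...,0]-im[...,2]>60)).astype(np.uint8);m[:, :200]=0
n,l,s,c=cv2.connectedComponentsWithStats(m)
for i in range(1,n):
    if 30<s[i][4]<400: print(s[i],c[i].round(1),ray("top",c[i],.183).round(4))
from scipy.spatial.transform import Rotation as R
st=r.get_state();M=R.from_quat(st["eef_rot"]).as_matrix();print(M.round(3))
P=vision.camera_params("wrist");T=np.array(P["extrinsics"]);print(np.round(P["intrinsics"],0)); print("cam in tool",(M.T@(-T[:3,:3].T@T[:3,3]-st["tool_pos"])).round(4)); print((T[:3,:3]@M).round(3))
```

```text
[228 158  10  10  76] [232.4 162.7] [0.5756 0.1022 0.183 ]
[261 162  10  10  76] [265.2 166.5] [0.5681 0.017  0.183 ]
[293 166   9  10  75] [297.2 170.1] [ 0.561  -0.0662  0.183 ]
[342 178  10  10  78] [346.4 182. ] [ 0.5337 -0.1944  0.183 ]
[255 213   9  10  76] [259.  217.5] [0.4358 0.0296 0.183 ]
[297 216  10  11  81] [301.5 221.2] [ 0.4295 -0.0798  0.183 ]
[[ 0.398 -0.917  0.   ]
 [-0.917 -0.398 -0.   ]
 [ 0.     0.    -1.   ]]
[[336.   0. 256.]
 [  0. 336. 187.]
 [  0.   0.   1.]]
cam in tool [-0.0008 -0.0815 -0.1351]
[[ 1.    -0.     0.001]
 [ 0.001  0.949 -0.314]
 [-0.001  0.314  0.949]]
```

Call:
{"name": "send_rows", "arguments": {
  "series": [
    {"delta_pos": [-4,-5,-1],"turn": -7,"jaw": 1},
    {"delta_pos": [-6.5,-8,-2],"turn": -14,"jaw": 1},
    {"delta_pos": [-9,-11.5,-3],"turn": -21,"jaw": 1},
    {"delta_pos": [-11.5,-15,-3],"turn": -28,"jaw": 1},
    {"delta_pos": [-14,-18.5,-3],"turn": -35,"jaw": 1},
    {"delta_pos": [-16.5,-22,-3],"turn": -42,"jaw": 1},
    {"delta_pos": [-18.5,-25.5,-3],"turn": -49,"jaw": 1},
    {"delta_pos": [-21,-29,-3],"turn": -56,"jaw": 1}
  ],
  "force": 20
}}

```text
clock: 1.42
tool_pos: [0.4175, -0.287, 0.2802]
eef_rot: [0.996, -0.089, 0.0, 0.0]
contact_force: [1.6, -0.4, -0.4]
opening: 0.418
```

```bash
cat > go.py <<'E'
import sys
from h import *
from scipy.spatial.transform import Rotation as R
st=r.get_state();M=R.from_quat(st["eef_rot"]).as_matrix()
print("t",st["clock"],"tcp",np.round(st["tool_pos"],4),"F",np.round(st["contact_force"],2),"xang",np.degrees(np.arctan2(M[1,0],M[0,0])).round(2),"tilt",M[2,2].round(4),"op",st["opening"])
if len(sys.argv)>3:
    t=np.array([float(a) for a in sys.argv[1:4]]);print("delta cm",(M.T@(t-st["tool_pos"])*100).round(2), "q",np.round(st["q"],2))
E
python3 go.py 0.561 -0.066 0.27
```

```text
t 1.4167 tcp [ 0.4175 -0.287   0.2802] F [ 1.63 -0.42 -0.39] xang -10.2 tilt -1.0 op 0.4179986697367793
delta cm [ 10.21 -24.29   1.01] q [ 0.82  0.52 -0.48  1.87  0.32  0.82 -0.01]
```

Call:
{"name": "send_rows", "arguments": {
  "series": [
    {"delta_pos": [1.7,-4,0.2],"turn": -2,"jaw": 1},
    {"delta_pos": [3.3,-8,0.4],"turn": -4,"jaw": 1},
    {"delta_pos": [5,-12,0.6],"turn": -5.3,"jaw": 1},
    {"delta_pos": [6.7,-16,0.8],"turn": -5.3,"jaw": 1},
    {"delta_pos": [8.3,-20,1],"turn": -5.3,"jaw": 1},
    {"delta_pos": [10,-24,1],"turn": -5.3,"jaw": 1},
    {"delta_pos": [10,-24,1],"turn": -5.3,"jaw": 1}
  ]
}}

```text
clock: 2.0
tool_pos: [0.5623, -0.0622, 0.2703]
eef_rot: [0.999, -0.041, 0.002, -0.003]
contact_force: [1.0, 1.3, 1.0]
opening: 0.004
```

```bash
python3 go.py 0.561 -0.066 0.2
python3 - <<'E'
from h import *
P=vision.camera_params("wrist");im=vision.snapshot("wrist");cv2.imwrite("pics/w1.png",im)
for k in [(0.5756,.1022,.183),(.5681,.017,.183),(.561,-.0662,.183)]: print(proj("wrist",k,P).round(1))
a=im.astype(int);m=((a[...,0]-a[...,2]>60)).astype(np.uint8)
n,l,s,c=cv2.connectedComponentsWithStats(m)
for i in range(1,n):
    if 200<s[i][4]: print(s[i],c[i].round(1),ray("wrist",c[i],.183,P).round(4))
E
```

```text
t 2.0 tcp [ 0.5623 -0.0622  0.2703] F [1.05 1.28 1.04] xang -4.69 tilt -1.0 op 0.004298799041738062
delta cm [-0.12  0.43  7.02] q [ 0.32  0.61 -0.48  1.72  0.34  0.89 -0.39]
[256.1 -79.4]
[255.2  81.8]
[254.8 205. ]
[ 233   57   45   47 1639] [255.3  79.8] [0.5683 0.0182 0.183 ]
[ 235  183   41   40 1261] [254.8 202.8] [ 0.5611 -0.0646  0.183 ]
```

View pics/w1.png

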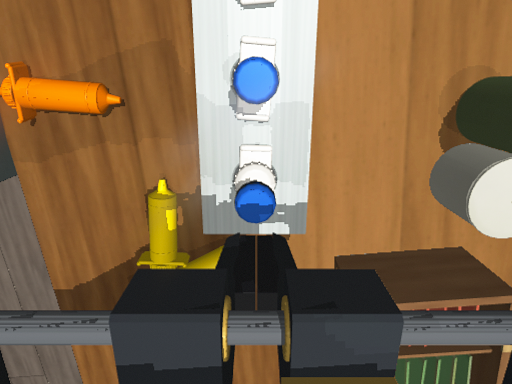

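Call:
{"name": "send_rows", "arguments": {
  "series": [
    {"delta_pos": [0,0,2],"turn": 0,"jaw": 1},
    {"delta_pos": [0,0,4],"turn": 0,"jaw": 1},
    {"delta_pos": [0,0,6],"turn": 0,"jaw": 1},
    {"delta_pos": [0,0,6],"turn": 0,"jaw": 1},
    {"delta_pos": [0,0,6],"turn": 0,"jaw": 1}
  ]
}}

```text
clock: 2.47
tool_pos: [0.5579, -0.0717, 0.2092]
eef_rot: [0.999, -0.046, -0.001, 0.0]
contact_force: [-0.5, -0.7, 0.1]
opening: 0.005
```

```bash
python3 go.py 0.561 -0.065 0.195
```

```text
t 2.4667 tcp [ 0.5579 -0.0717  0.2092] F [-0.52 -0.65  0.08] xang -5.27 tilt -1.0 op 0.005075582330117723
delta cm [ 0.25 -0.7   1.42] q [ 0.3   0.69 -0.43  1.79  0.4   0.76 -0.43]
```

Call:
{"name": "send_rows", "arguments": {
  "series": [
    {"delta_pos": [0.25,-0.7,0.3],"turn": 0,"jaw": 1},
    {"delta_pos": [0.25,-0.7,0.8],"turn": 0,"jaw": 1},
    {"delta_pos": [0.25,-0.7,1.2],"turn": 0,"jaw": 1},
    {"delta_pos": [0.25,-0.7,1.6],"turn": 0,"jaw": 1},
    {"delta_pos": [0.25,-0.7,1.9],"turn": 0,"jaw": 1},
    {"delta_pos": [0.25,-0.7,2.1],"turn": 0,"jaw": 1},
    {"delta_pos": [0.25,-0.7,2.2],"turn": 0,"jaw": 1},
    {"delta_pos": [0.25,-0.7,2.2],"turn": 0,"jaw": 1}
  ]
}}

```text
clock: 3.13
tool_pos: [0.5629, -0.0632, 0.1886]
eef_rot: [0.999, -0.045, 0.001, -0.0]
contact_force: [0.3, 1.7, 4.2]
opening: 0.007
```

```bash
python3 go.py 0.561 -0.065 0.195
```

```text
t 3.1333 tcp [ 0.5629 -0.0632  0.1886] F [0.3  1.7  4.21] xang -5.19 tilt -1.0 op 0.0065936989969883125
delta cm [-0.17  0.19 -0.64] q [ 0.28  0.72 -0.42  1.8   0.42  0.71 -0.46]
```

Call:
{"name": "send_rows", "arguments": {
  "series": [
    {"delta_pos": [0,0,0.1],"turn": 0,"jaw": 1},
    {"delta_pos": [0,0,0.2],"turn": 0,"jaw": 1},
    {"delta_pos": [0,0,0.3],"turn": 0,"jaw": 1},
    {"delta_pos": [0,0,0.3],"turn": 0,"jaw": 1}
  ]
}}

```text
clock: 3.47
tool_pos: [0.5629, -0.0633, 0.1857]
eef_rot: [0.999, -0.045, 0.001, -0.0]
contact_force: [0.4, 1.7, 5.8]
opening: 0.004
```

```bash
python3 go.py 0.561 -0.065 0.195
```

```text
t 3.4667 tcp [ 0.5629 -0.0633  0.1857] F [0.45 1.75 5.84] xang -5.19 tilt -1.0 op 0.0040715575234766275
delta cm [-0.17  0.19 -0.93] q [ 0.28  0.72 -0.42  1.8   0.42  0.7  -0.47]
```

Call:
{"name": "send_rows", "arguments": {
  "series": [
    {"delta_pos": [0,0,0.1],"turn": 0,"jaw": 1},
    {"delta_pos": [0,0,0.2],"turn": 0,"jaw": 1},
    {"delta_pos": [0,0,0.3],"turn": 0,"jaw": 1},
    {"delta_pos": [0,0,0.3],"turn": 0,"jaw": 1}
  ]
}}

```text
clock: 3.8
tool_pos: [0.5629, -0.0632, 0.1827]
eef_rot: [0.999, -0.045, 0.001, -0.0]
contact_force: [-0.5, 1.2, 5.8]
opening: 0.0
```

Call:
{"name": "send_rows", "arguments": {
  "series": [
    {"delta_pos": [0,0,0.1],"turn": 0,"jaw": 1},
    {"delta_pos": [0,0,0.2],"turn": 0,"jaw": 1},
    {"delta_pos": [0,0,0.2],"turn": 0,"jaw": 1}
  ]
}}

```text
clock: 4.05
tool_pos: [0.5629, -0.0632, 0.1807]
eef_rot: [0.999, -0.045, 0.001, -0.0]
contact_force: [-0.9, 2.1, 4.9]
opening: 0.008
```

Call:
{"name": "send_rows", "arguments": {
  "series": [
    {"delta_pos": [0,0,0.1],"turn": 0,"jaw": 1},
    {"delta_pos": [0,0,0.2],"turn": 0,"jaw": 1},
    {"delta_pos": [0,0,0.2],"turn": 0,"jaw": 1}
  ]
}}

```text
clock: 4.3
tool_pos: [0.5629, -0.0632, 0.1787]
eef_rot: [0.999, -0.045, 0.001, -0.0]
contact_force: [0.2, 1.3, 5.1]
opening: 0.005
```

Call:
{"name": "send_rows", "arguments": {
  "series": [
    {"delta_pos": [0,0,0.2],"turn": 0,"jaw": 1},
    {"delta_pos": [0,0,0.4],"turn": 0,"jaw": 1},
    {"delta_pos": [0,0,0.6],"turn": 0,"jaw": 1},
    {"delta_pos": [0,0,0.7],"turn": 0,"jaw": 1},
    {"delta_pos": [0,0,0.75],"turn": 0,"jaw": 1},
    {"delta_pos": [0,0,0.75],"turn": 0,"jaw": 1}
  ]
}}

```text
clock: 4.8
tool_pos: [0.5629, -0.0633, 0.1712]
eef_rot: [0.999, -0.045, 0.001, -0.0]
contact_force: [0.8, 1.6, 6.5]
opening: 0.006
```

Call:
{"name": "send_rows", "arguments": {
  "series": [
    {"delta_pos": [0,0,0.05],"turn": 0,"jaw": 1},
    {"delta_pos": [0,0,0.1],"turn": 0,"jaw": 1},
    {"delta_pos": [0,0,0.1],"turn": 0,"jaw": 1}
  ]
}}

```text
clock: 5.05
tool_pos: [0.5629, -0.0632, 0.1703]
eef_rot: [0.999, -0.045, 0.001, -0.0]
contact_force: [0.5, 1.8, 7.1]
opening: 0.006
```

Call:
{"name": "send_rows", "arguments": {
  "series": [
    {"delta_pos": [0,0,0.05],"turn": 0,"jaw": 1},
    {"delta_pos": [0,0,0.05],"turn": 0,"jaw": 1}
  ]
}}

```text
clock: 5.22
tool_pos: [0.5629, -0.0632, 0.1701]
eef_rot: [0.999, -0.045, 0.001, -0.0]
contact_force: [-1.4, 1.7, 9.2]
opening: 0.004
```

Call:
{"name": "send_rows", "arguments": {
  "series": [
    {"delta_pos": [0,0,0.05],"turn": 0,"jaw": 1},
    {"delta_pos": [0,0,0.05],"turn": 0,"jaw": 1}
  ]
}}

```text
clock: 5.38
tool_pos: [0.563, -0.0632, 0.1698]
eef_rot: [0.999, -0.045, 0.002, -0.0]
contact_force: [-1.6, 1.5, 10.1]
opening: 0.003
```

Call:
{"name": "send_rows", "arguments": {
  "series": [
    {"delta_pos": [0,0,0.05],"turn": 0,"jaw": 1},
    {"delta_pos": [0,0,0.05],"turn": 0,"jaw": 1}
  ]
}}

```text
clock: 5.55
tool_pos: [0.563, -0.0632, 0.1696]
eef_rot: [0.999, -0.045, 0.002, -0.0]
contact_force: [-1.9, 1.7, 11.9]
opening: 0.005
```

```bash
python3 go.py 0.5683 0.0178 0.205
```

```text
t 5.55 tcp [ 0.563  -0.0632  0.1696] F [-1.91  1.75 11.86] xang -5.19 tilt -1.0 op 0.005403720716307761
delta cm [-0.19 -8.12 -3.54] q [ 0.27  0.74 -0.4   1.82  0.44  0.67 -0.48]
```

Call:
{"name": "send_rows", "arguments": {
  "series": [
    {"delta_pos": [0,0,-2],"turn": 0,"jaw": 1},
    {"delta_pos": [0,0,-4],"turn": 0,"jaw": 1},
    {"delta_pos": [0,-3,-4.2],"turn": 0,"jaw": 1},
    {"delta_pos": [-0.1,-6,-4.2],"turn": 0,"jaw": 1},
    {"delta_pos": [-0.2,-8.1,-4.2],"turn": 0,"jaw": 1},
    {"delta_pos": [-0.2,-8.1,-4.2],"turn": 0,"jaw": 1},
    {"delta_pos": [-0.2,-8.1,-4.2],"turn": 0,"jaw": 1}
  ]
}}

```text
clock: 6.13
tool_pos: [0.5672, 0.0182, 0.2098]
eef_rot: [0.999, -0.044, 0.0, -0.0]
contact_force: [0.1, -0.7, -0.1]
opening: 0.002
```

```bash
python3 go.py 0.5683 0.0178 0.187;python3 - <<'E'
from h import *
P=vision.camera_params("wrist");im=vision.snapshot("wrist");cv2.imwrite("pics/w2.png",im)
a=im.astype(int);m=((a[...,0]-a[...,2]>60)).astype(np.uint8)
n,l,s,c=cv2.connectedComponentsWithStats(m)
for i in range(1,n):
    if 200<s[i][4]: print(s[i],c[i].round(1),ray("wrist",c[i],.183,P).round(4))
E
```

```text
t 6.1333 tcp [0.5672 0.0182 0.2098] F [ 0.11 -0.7  -0.1 ] xang -5.05 tilt -1.0 op 0.002112938950533635
delta cm [0.11 0.03 2.28] q [ 0.14  0.69 -0.42  1.78  0.39  0.76 -0.58]
[ 227   34   64   67 3323] [258.3  67.4] [0.5753 0.1039 0.183 ]
[ 233  209   53   29 1079] [259.2 223.3] [0.5691 0.0267 0.183 ]
```

View pics/w2.png

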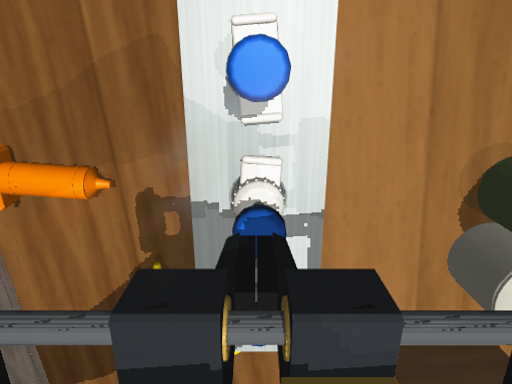

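Knob 2 sits under the closed fingers at about (259,225), and knob 1 is ahead at (258,67). The tool is centred, so I'll press.

Call:
{"name": "send_rows", "arguments": {
  "series": [
    {"delta_pos": [0.1,0,0.3],"turn": 0,"jaw": 1},
    {"delta_pos": [0.1,0,0.8],"turn": 0,"jaw": 1},
    {"delta_pos": [0.1,0,1.2],"turn": 0,"jaw": 1},
    {"delta_pos": [0.1,0,1.6],"turn": 0,"jaw": 1},
    {"delta_pos": [0.1,0,1.9],"turn": 0,"jaw": 1},
    {"delta_pos": [0.1,0,2.1],"turn": 0,"jaw": 1},
    {"delta_pos": [0.1,0,2.2],"turn": 0,"jaw": 1},
    {"delta_pos": [0.1,0,2.2],"turn": 0,"jaw": 1}
  ]
}}

```text
clock: 6.85
tool_pos: [0.5681, 0.0155, 0.1875]
eef_rot: [0.999, -0.046, -0.0, 0.001]
contact_force: [-0.6, -2.1, 2.2]
opening: 0.004
```

Call:
{"name": "send_rows", "arguments": {
  "series": [
    {"delta_pos": [0,0,0.1],"turn": 0,"jaw": 1},
    {"delta_pos": [0,0,0.2],"turn": 0,"jaw": 1},
    {"delta_pos": [0,0,0.2],"turn": 0,"jaw": 1}
  ]
}}

```text
clock: 7.1
tool_pos: [0.5681, 0.0155, 0.1856]
eef_rot: [0.999, -0.046, -0.0, 0.001]
contact_force: [-1.0, -2.7, 4.8]
opening: 0.005
```

Call:
{"name": "send_rows", "arguments": {
  "series": [
    {"delta_pos": [0,0,0.1],"turn": 0,"jaw": 1},
    {"delta_pos": [0,0,0.2],"turn": 0,"jaw": 1},
    {"delta_pos": [0,0,0.2],"turn": 0,"jaw": 1}
  ]
}}

```text
clock: 7.35
tool_pos: [0.5681, 0.0155, 0.1836]
eef_rot: [0.999, -0.046, -0.0, 0.001]
contact_force: [-0.7, -3.0, 5.1]
opening: 0.002
```

Call:
{"name": "send_rows", "arguments": {
  "series": [
    {"delta_pos": [0,0,0.1],"turn": 0,"jaw": 1},
    {"delta_pos": [0,0,0.1],"turn": 0,"jaw": 1}
  ]
}}

```text
clock: 7.52
tool_pos: [0.5681, 0.0156, 0.1826]
eef_rot: [0.999, -0.046, -0.0, 0.001]
contact_force: [-0.7, -3.1, 4.6]
opening: 0.004
```

Call:
{"name": "send_rows", "arguments": {
  "series": [
    {"delta_pos": [0,0,0.1],"turn": 0,"jaw": 1},
    {"delta_pos": [0,0,0.2],"turn": 0,"jaw": 1},
    {"delta_pos": [0,0,0.2],"turn": 0,"jaw": 1}
  ]
}}

```text
clock: 7.77
tool_pos: [0.5681, 0.0156, 0.1806]
eef_rot: [0.999, -0.046, -0.0, 0.001]
contact_force: [-0.6, -2.9, 3.0]
opening: 0.004
```

Call:
{"name": "send_rows", "arguments": {
  "series": [
    {"delta_pos": [0,0,0.1],"turn": 0,"jaw": 1},
    {"delta_pos": [0,0,0.2],"turn": 0,"jaw": 1},
    {"delta_pos": [0,0,0.2],"turn": 0,"jaw": 1}
  ]
}}

```text
clock: 8.02
tool_pos: [0.5681, 0.0156, 0.1786]
eef_rot: [0.999, -0.046, -0.0, 0.001]
contact_force: [-0.5, -3.1, 4.6]
opening: 0.006
```

Call:
{"name": "send_rows", "arguments": {
  "series": [
    {"delta_pos": [0,0,0.2],"turn": 0,"jaw": 1},
    {"delta_pos": [0,0,0.4],"turn": 0,"jaw": 1},
    {"delta_pos": [0,0,0.6],"turn": 0,"jaw": 1},
    {"delta_pos": [0,0,0.7],"turn": 0,"jaw": 1},
    {"delta_pos": [0,0,0.8],"turn": 0,"jaw": 1},
    {"delta_pos": [0,0,0.8],"turn": 0,"jaw": 1}
  ]
}}

```text
clock: 8.52
tool_pos: [0.5681, 0.0156, 0.1705]
eef_rot: [0.999, -0.046, -0.0, 0.001]
contact_force: [-0.5, -3.1, 3.4]
opening: 0.003
```

Call:
{"name": "send_rows", "arguments": {
  "series": [
    {"delta_pos": [0,0,0.05],"turn": 0,"jaw": 1},
    {"delta_pos": [0,0,0.1],"turn": 0,"jaw": 1},
    {"delta_pos": [0,0,0.1],"turn": 0,"jaw": 1}
  ]
}}

```text
clock: 8.77
tool_pos: [0.5682, 0.0156, 0.17]
eef_rot: [0.999, -0.046, -0.0, 0.001]
contact_force: [-2.4, -4.0, 7.9]
opening: 0.001
```

Call:
{"name": "send_rows", "arguments": {
  "series": [
    {"delta_pos": [0,0,0.05],"turn": 0,"jaw": 1},
    {"delta_pos": [0,0,0.05],"turn": 0,"jaw": 1}
  ]
}}

```text
clock: 8.93
tool_pos: [0.5682, 0.0156, 0.1698]
eef_rot: [0.999, -0.046, 0.0, 0.001]
contact_force: [-2.6, -3.9, 9.7]
opening: 0.003
```

Call:
{"name": "send_rows", "arguments": {
  "series": [
    {"delta_pos": [0,0,0.05],"turn": 0,"jaw": 1},
    {"delta_pos": [0,0,0.05],"turn": 0,"jaw": 1}
  ]
}}

```text
clock: 9.1
tool_pos: [0.5682, 0.0157, 0.1695]
eef_rot: [0.999, -0.046, 0.0, 0.001]
contact_force: [-3.4, -4.0, 11.5]
opening: 0.001
```

```bash
python3 go.py 0.5755 0.103 0.21
```

```text
t 9.1 tcp [0.5682 0.0157 0.1695] F [-3.35 -4.04 11.53] xang -5.27 tilt -1.0 op 0.0009293110597089709
delta cm [-0.07 -8.76 -4.06] q [ 0.12  0.74 -0.39  1.81  0.43  0.67 -0.61]
```

Call:
{"name": "send_rows", "arguments": {
  "series": [
    {"delta_pos": [0,0,-2],"turn": 0,"jaw": 1},
    {"delta_pos": [0,0,-4],"turn": 0,"jaw": 1},
    {"delta_pos": [0,-3,-4.2],"turn": 0,"jaw": 1},
    {"delta_pos": [-0.05,-6,-4.2],"turn": 0,"jaw": 1},
    {"delta_pos": [-0.05,-8.6,-4.2],"turn": 0,"jaw": 1},
    {"delta_pos": [-0.05,-8.6,-4.2],"turn": 0,"jaw": 1},
    {"delta_pos": [-0.05,-8.6,-4.2],"turn": 0,"jaw": 1}
  ]
}}

```text
clock: 9.68
tool_pos: [0.5752, 0.1055, 0.2103]
eef_rot: [0.999, -0.043, -0.0, -0.001]
contact_force: [0.2, -0.6, 0.3]
opening: 0.007
```

```bash
python3 go.py 0.5755 0.1027 0.187;python3 - <<'E'
from h import *
im=vision.snapshot("side");cv2.imwrite("pics/s2.png",cv2.resize(im[150:280,190:330],(700,650)[:2],interpolation=cv2.INTER_CUBIC)[:600])
E
```

```text
t 9.6833 tcp [0.5752 0.1055 0.2103] F [ 0.16 -0.56  0.27] xang -4.97 tilt -1.0 op 0.006974040592612987
delta cm [0.05 0.28 2.33] q [-0.02  0.71 -0.41  1.72  0.37  0.79 -0.7 ]
```

View pics/s2.png

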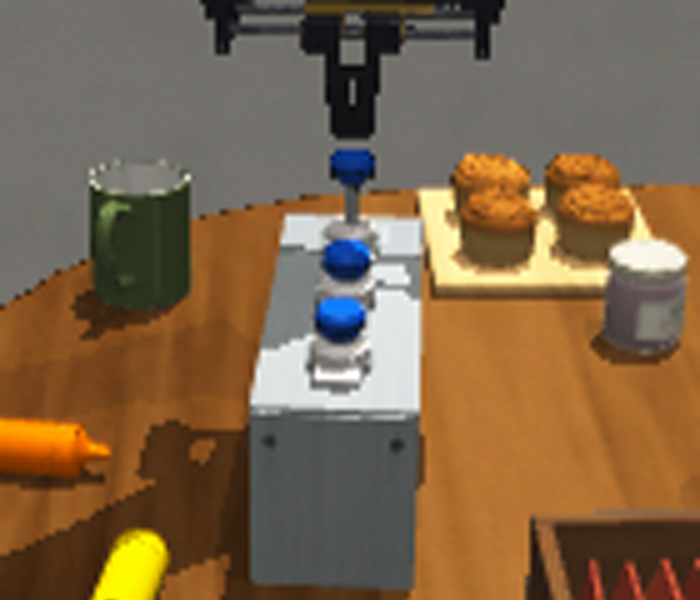

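Call:
{"name": "send_rows", "arguments": {
  "series": [
    {"delta_pos": [0,0,0.3],"turn": 0,"jaw": 1},
    {"delta_pos": [0,0,0.8],"turn": 0,"jaw": 1},
    {"delta_pos": [0,0,1.2],"turn": 0,"jaw": 1},
    {"delta_pos": [0,0,1.6],"turn": 0,"jaw": 1},
    {"delta_pos": [0,0,1.9],"turn": 0,"jaw": 1},
    {"delta_pos": [0,0,2.1],"turn": 0,"jaw": 1},
    {"delta_pos": [0,0,2.1],"turn": 0,"jaw": 1},
    {"delta_pos": [0,0,2.1],"turn": 0,"jaw": 1}
  ]
}}

```text
clock: 10.4
tool_pos: [0.5754, 0.1028, 0.1893]
eef_rot: [0.999, -0.046, -0.0, -0.0]
contact_force: [-0.4, 0.9, 0.5]
opening: 0.006
```

Call:
{"name": "send_rows", "arguments": {
  "series": [
    {"delta_pos": [0,0,0.1],"turn": 0,"jaw": 1},
    {"delta_pos": [0,0,0.1],"turn": 0,"jaw": 1}
  ]
}}

```text
clock: 10.57
tool_pos: [0.5755, 0.1031, 0.1887]
eef_rot: [0.999, -0.045, 0.0, -0.0]
contact_force: [-0.6, 0.0, 1.8]
opening: 0.005
```

Call:
{"name": "send_rows", "arguments": {
  "series": [
    {"delta_pos": [0,0,0.1],"turn": 0,"jaw": 1},
    {"delta_pos": [0,0,0.1],"turn": 0,"jaw": 1}
  ]
}}

```text
clock: 10.73
tool_pos: [0.5756, 0.1031, 0.188]
eef_rot: [0.999, -0.045, 0.0, -0.0]
contact_force: [-0.6, 0.6, 3.7]
opening: 0.004
```

Call:
{"name": "send_rows", "arguments": {
  "series": [
    {"delta_pos": [0,0,0.1],"turn": 0,"jaw": 1},
    {"delta_pos": [0,0,0.1],"turn": 0,"jaw": 1}
  ]
}}

```text
clock: 10.9
tool_pos: [0.5756, 0.1031, 0.1873]
eef_rot: [0.999, -0.045, 0.0, -0.0]
contact_force: [-1.7, -1.0, 6.8]
opening: 0.004
```

Call:
{"name": "send_rows", "arguments": {
  "series": [
    {"delta_pos": [0,0,0.1],"turn": 0,"jaw": 1},
    {"delta_pos": [0,0,0.1],"turn": 0,"jaw": 1}
  ]
}}

```text
clock: 11.07
tool_pos: [0.5756, 0.1031, 0.1865]
eef_rot: [0.999, -0.045, 0.0, -0.0]
contact_force: [-1.8, 0.1, 8.4]
opening: 0.001
```

Call:
{"name": "send_rows", "arguments": {
  "series": [
    {"delta_pos": [0,0,0.1],"turn": 0,"jaw": 1},
    {"delta_pos": [0,0,0.1],"turn": 0,"jaw": 1}
  ]
}}

```text
clock: 11.23
tool_pos: [0.5757, 0.1031, 0.1858]
eef_rot: [0.999, -0.045, 0.001, -0.0]
contact_force: [-2.8, -0.1, 10.3]
opening: 0.008
```

The resistance climbs about 2.5 N/mm from roughly 10 mm of travel, so syringe 1 is the stuck one. I'll retreat, look, then grip the knob.

Call:
{"name": "send_rows", "arguments": {
  "series": [
    {"delta_pos": [0,0,-1.5],"turn": 0,"jaw": 1},
    {"delta_pos": [0,0,-3.5],"turn": 0,"jaw": 0.35},
    {"delta_pos": [0,0,-4],"turn": 0,"jaw": 0.35},
    {"delta_pos": [0,0,-4],"turn": 0,"jaw": 0.35},
    {"delta_pos": [0,0,-4],"turn": 0,"jaw": 0.35},
    {"delta_pos": [0,0,-4],"turn": 0,"jaw": 0.35},
    {"delta_pos": [0,0,-4],"turn": 0,"jaw": 0.35}
  ],
  "force": 25
}}

```text
clock: 11.82
tool_pos: [0.5749, 0.1022, 0.2235]
eef_rot: [0.999, -0.046, -0.001, 0.0]
contact_force: [-0.6, 0.5, -0.1]
opening: 0.433
```

```bash
python3 go.py 0.5755 0.1027 0.159;python3 - <<'E'
from h import *
im=vision.snapshot("side");cv2.imwrite("pics/s3.png",cv2.resize(im[150:260,190:330],(700,550)[:2],interpolation=cv2.INTER_CUBIC)[:600])
for z in (.178,.168,.158): print(z,proj("side",(.5755,.1027,z+.01)).round(1),proj("side",(.5755,.1027,z-.01)).round(1))
a=im.astype(int);m=((a[...,0]-a[...,2]>60)).astype(np.uint8)
n,l,s,c=cv2.connectedComponentsWithStats(m)
for i in range(1,n):
    if 20<s[i][4]: print(s[i],c[i].round(1))
im=vision.snapshot("wrist");cv2.imwrite("pics/w3.png",im)
E
```

```text
t 11.8167 tcp [0.5749 0.1022 0.2235] F [-0.57  0.46 -0.12] xang -5.22 tilt -1.0 op 0.4333141958535706
delta cm [ 0.06 -0.06  6.45] q [-0.01  0.69 -0.42  1.71  0.36  0.82 -0.69]
0.178 [259.8 180.2] [259.8 185.8]
0.168 [259.8 183. ] [259.7 188.6]
0.158 [259.8 185.8] [259.7 191.4]
[256 183   9   6  37] [259.9 185.2]
[255 198   9   7  52] [258.9 200.7]
[253 209  10   8  60] [257.6 212.3]
[159 232   7   9  39] [161.6 235.9]
[186 277  23  15 257] [196.7 284.3]
```

View pics/s3.png

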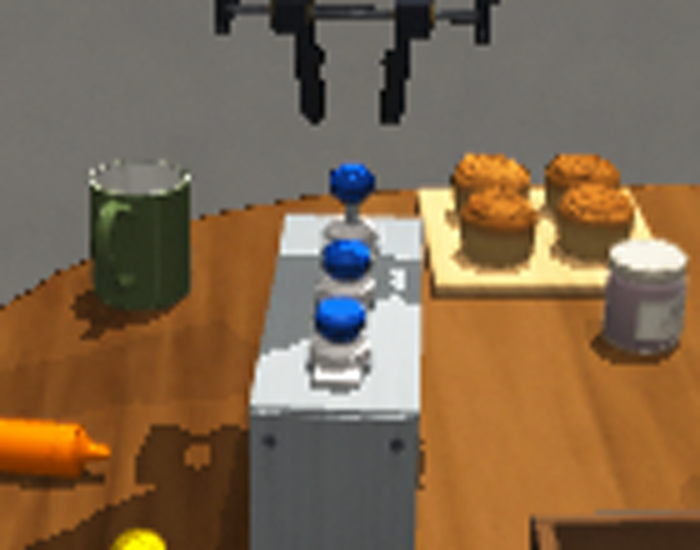

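View pics/w3.png

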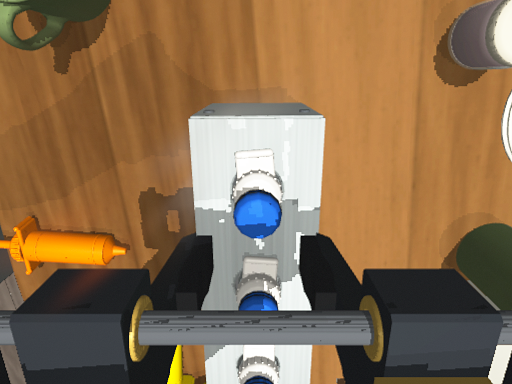

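Call:
{"name": "send_rows", "arguments": {
  "series": [
    {"delta_pos": [0.05,0,0.5],"turn": 0,"jaw": 0.35},
    {"delta_pos": [0.05,0,1],"turn": 0,"jaw": 0.35},
    {"delta_pos": [0.05,0,2],"turn": 0,"jaw": 0.35},
    {"delta_pos": [0.05,0,3.5],"turn": 0,"jaw": 0.35},
    {"delta_pos": [0.05,0,5],"turn": 0,"jaw": 0.35},
    {"delta_pos": [0.05,0,6],"turn": 0,"jaw": 0.35},
    {"delta_pos": [0.05,0,6.3],"turn": 0,"jaw": 0.35},
    {"delta_pos": [0.05,0,6.3],"turn": 0,"jaw": 0.35}
  ]
}}

```text
clock: 12.58
tool_pos: [0.5754, 0.1022, 0.1605]
eef_rot: [0.999, -0.045, -0.001, 0.0]
contact_force: [-0.3, -0.2, -0.0]
opening: 0.651
```

Call:
{"name": "send_rows", "arguments": {
  "series": [
    {"delta_pos": [0,0,0],"turn": 0,"jaw": 0.8},
    {"delta_pos": [0,0,0],"turn": 0,"jaw": 0.8},
    {"delta_pos": [0,0,0],"turn": 0,"jaw": 0.8},
    {"delta_pos": [0,0,0],"turn": 0,"jaw": 0.8},
    {"delta_pos": [0,0,0],"turn": 0,"jaw": 0.8},
    {"delta_pos": [0,0,0],"turn": 0,"jaw": 0.8}
  ],
  "force": 25
}}

```text
clock: 13.08
tool_pos: [0.5761, 0.1025, 0.1622]
eef_rot: [0.999, -0.046, 0.0, -0.0]
contact_force: [-0.8, -0.6, 3.7]
opening: 0.321
```

```bash
python3 go.py 0.5755 0.1027 0.29
```

```text
t 13.0833 tcp [0.5761 0.1025 0.1622] F [-0.8  -0.65  3.72] xang -5.22 tilt -1.0 op 0.3211700089848951
delta cm [ -0.06  -0.02 -12.78] q [-0.04  0.77 -0.38  1.76  0.42  0.69 -0.74]
```

```bash
python3 - <<'E'
from h import *
im=vision.snapshot("side");cv2.imwrite("pics/s4.png",cv2.resize(im[150:260,190:330],(700,550)[:2],interpolation=cv2.INTER_CUBIC)[:600])
im=vision.snapshot("wrist");cv2.imwrite("pics/w4.png",im)
E
python3 go.py
```

```text
t 13.1833 tcp [0.5761 0.1025 0.1622] F [-1.72 -0.7   3.78] xang -5.22 tilt -1.0 op 0.31732704279924484
```

View pics/s4.png

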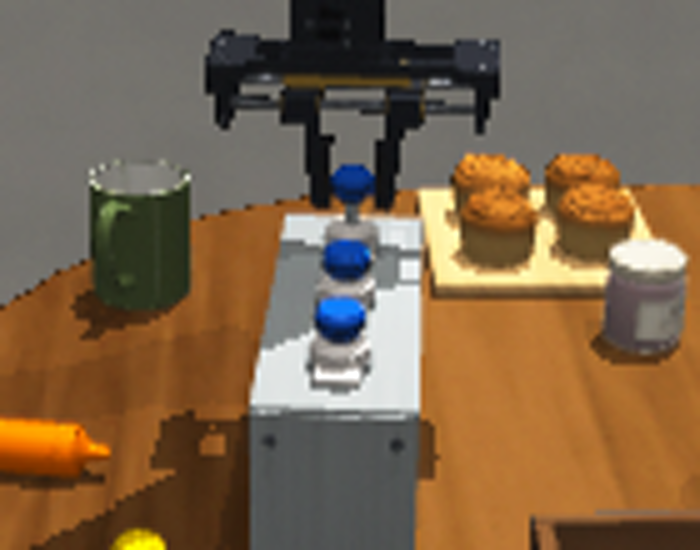

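View pics/w4.png

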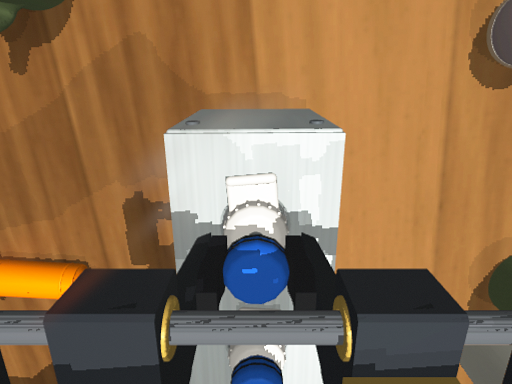

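Call:
{"name": "send_rows", "arguments": {
  "series": [
    {"delta_pos": [0,0,-0.3],"turn": 0,"jaw": 0.8},
    {"delta_pos": [0,0,-0.8],"turn": 0,"jaw": 0.8},
    {"delta_pos": [0,0,-1.5],"turn": 0,"jaw": 0.8},
    {"delta_pos": [0,0,-2.2],"turn": 0,"jaw": 0.8},
    {"delta_pos": [0,0,-2.8],"turn": 0,"jaw": 0.8},
    {"delta_pos": [0,0,-3],"turn": 0,"jaw": 0.8}
  ]
}}

```text
clock: 13.68
tool_pos: [0.5767, 0.1026, 0.193]
eef_rot: [0.999, -0.046, 0.001, -0.0]
contact_force: [-0.2, -0.5, -1.9]
opening: 0.319
```

```bash
python3 - <<'E'
from h import *
im=vision.snapshot("side");cv2.imwrite("pics/s5.png",cv2.resize(im[130:260,190:330],(700,650)[:2],interpolation=cv2.INTER_CUBIC)[:600])
E
python3 go.py
```

```text
t 13.7333 tcp [0.5767 0.1026 0.1929] F [-0.09 -0.76 -1.9 ] xang -5.23 tilt -1.0 op 0.31955789538227886
```

View pics/s5.png

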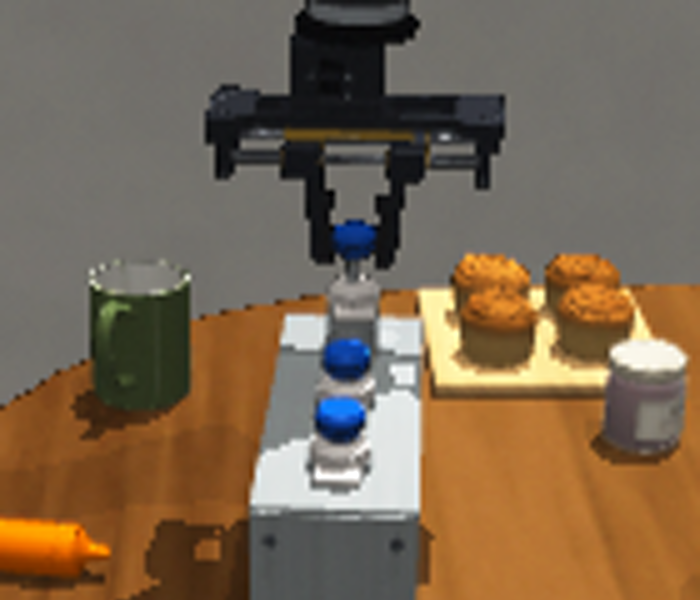

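Call:
{"name": "send_rows", "arguments": {
  "series": [
    {"delta_pos": [0,0,-1.2],"turn": 0,"jaw": 0.8},
    {"delta_pos": [0,0,-2.8],"turn": 0,"jaw": 0.8},
    {"delta_pos": [0,0,-4.8],"turn": 0,"jaw": 0.8},
    {"delta_pos": [0,0,-6.8],"turn": 0,"jaw": 0.8},
    {"delta_pos": [0,0,-8.5],"turn": 0,"jaw": 0.8},
    {"delta_pos": [0,0,-9.8],"turn": 0,"jaw": 0.8},
    {"delta_pos": [0,0,-9.8],"turn": 0,"jaw": 0.8},
    {"delta_pos": [0,0,-9.8],"turn": 0,"jaw": 0.8}
  ]
}}

```text
clock: 14.4
tool_pos: [0.5761, 0.1024, 0.2898]
eef_rot: [0.999, -0.046, 0.0, -0.0]
contact_force: [-0.3, -0.1, -1.5]
opening: 0.318
```

```bash
python3 go.py 0.4196 0.2841 0.29
python3 - <<'E'
from h import *
im=vision.snapshot("side");cv2.imwrite("pics/s6.png",cv2.resize(im[100:250,190:330],(560,600)[:2],interpolation=cv2.INTER_CUBIC)[:600])
im=vision.snapshot("wrist");P=vision.camera_params("wrist");cv2.imwrite("pics/w6.png",im);print(proj("wrist",(.4196,.2841,.098),P))
E
```

```text
t 14.4 tcp [0.5761 0.1024 0.2898] F [-0.29 -0.13 -1.48] xang -5.22 tilt -1.0 op 0.31776940392869785
delta cm [-17.24 -16.67  -0.03] q [ 0.01  0.61 -0.45  1.63  0.31  0.97 -0.64]
[ 53.2747706  -30.41015258]
```

View pics/s6.png

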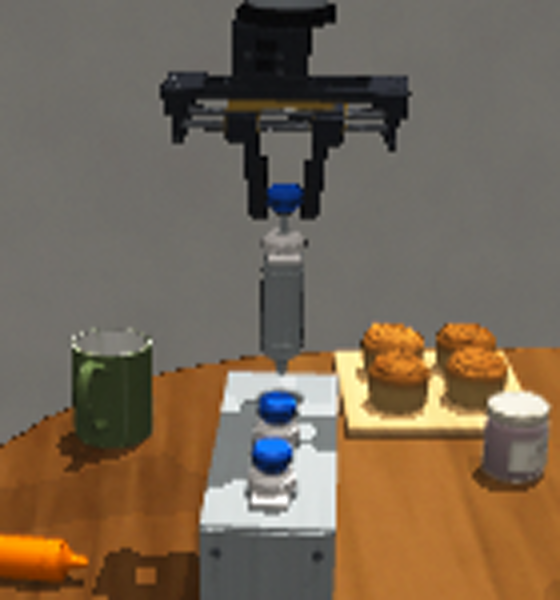

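View pics/w6.png

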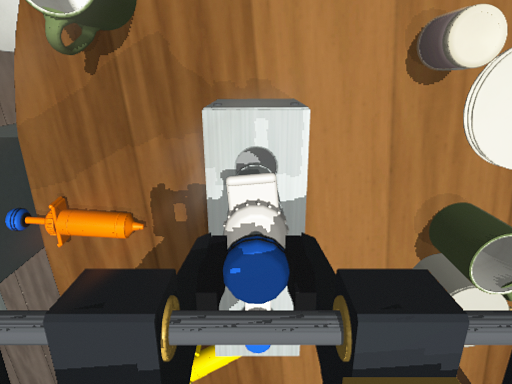

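Call:
{"name": "send_rows", "arguments": {
  "series": [
    {"delta_pos": [-0.5,-0.5,-1],"turn": 0,"jaw": 0.8},
    {"delta_pos": [-2,-2,-1.2],"turn": 0,"jaw": 0.8},
    {"delta_pos": [-4,-4,-1.2],"turn": 0,"jaw": 0.8},
    {"delta_pos": [-6,-6,-1.2],"turn": 0,"jaw": 0.8},
    {"delta_pos": [-8,-7.7,-1.2],"turn": 0,"jaw": 0.8},
    {"delta_pos": [-10,-9.5,-1.2],"turn": 0,"jaw": 0.8},
    {"delta_pos": [-12,-11.4,-1.2],"turn": 0,"jaw": 0.8},
    {"delta_pos": [-13,-12.5,-1.2],"turn": 0,"jaw": 0.8}
  ]
}}

```text
clock: 15.17
tool_pos: [0.4545, 0.2418, 0.3018]
eef_rot: [0.999, -0.043, -0.001, -0.001]
contact_force: [-0.2, 0.1, -1.6]
opening: 0.317
```

```bash
python3 go.py 0.4196 0.2841 0.30
python3 - <<'E'
from h import *
im=vision.snapshot("wrist");P=vision.camera_params("wrist");cv2.imwrite("pics/w7.png",im);print(proj("wrist",(.4196,.2841,.098),P))
im=vision.snapshot("top");cv2.imwrite("pics/t7.png",cv2.resize(im[150:270,110:270],(800,600),interpolation=cv2.INTER_CUBIC))
E
```

```text
t 15.1667 tcp [0.4545 0.2418 0.3018] F [-0.21  0.15 -1.62] xang -4.95 tilt -1.0 op 0.3168945593277528
delta cm [-3.84 -3.91  0.2 ] q [-0.27  0.5  -0.47  1.82  0.29  0.89 -0.96]
[220.2718347  124.27700754]
```

View pics/t7.png

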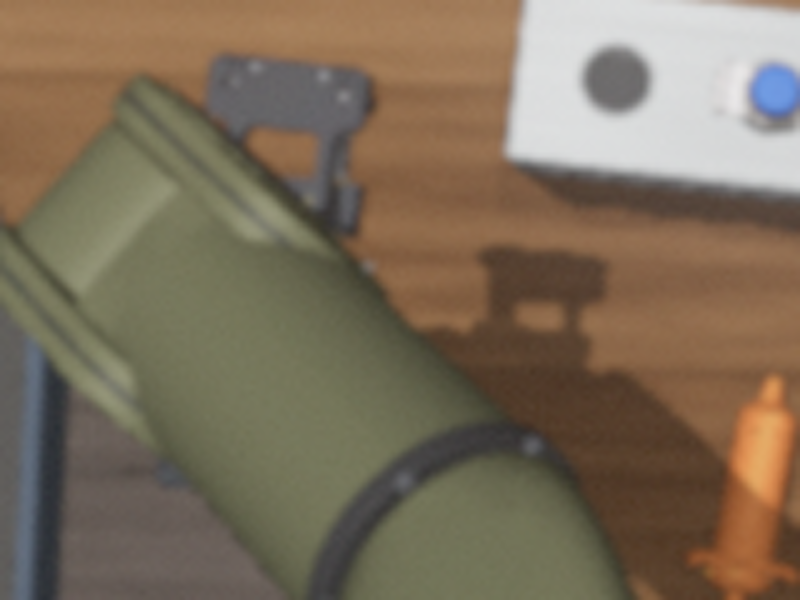

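View pics/w7.png

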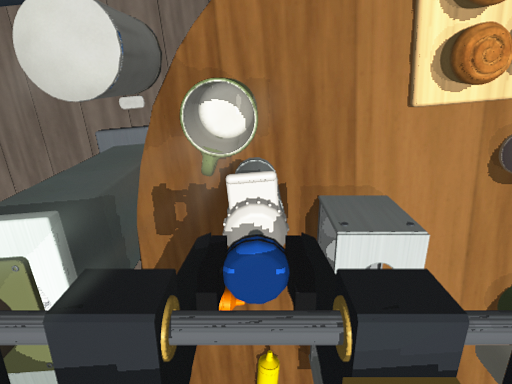

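```bash
python3 go.py 0.4196 0.2841 0.30
python3 - <<'E'
from h import *
P=vision.camera_params("wrist");im=vision.snapshot("wrist");cv2.imwrite("pics/w8.png",im[60:190,150:290].repeat(4,0).repeat(4,1));print(proj("wrist",(.4196,.2841,.098),P))
h=cv2.cvtColor(im,cv2.COLOR_BGR2HSV)
for d in nets.trace("wrist","mug_mouth")[:2]:
    ys,xs=np.nonzero(d["region"]);print(d["score"],xs.min(),xs.max(),ys.min(),ys.max())
t=np.linspace(0,6.28,60,endpoint=False)
for c in [(.4196,.2841),(.42,.29)]:
    pp=np.array([proj("wrist",(c[0]+.039*np.cos(a),c[1]+.039*np.sin(a),.098),P) for a in t]);print(pp.min(0),pp.max(0))
    cv2.polylines(im,[pp.astype(int)],True,(0,0,255) if c[1]<.285 else (255,0,0),1)
cv2.imwrite("pics/w8.png",im[60:190,150:290].repeat(4,0).repeat(4,1))
E
```

```text
t 15.2667 tcp [0.4552 0.2421 0.302 ] F [-0.03  1.05 -1.94] xang -4.82 tilt -1.0 op 0.3190002389166084
delta cm [-3.9  -3.88  0.21] q [-0.27  0.51 -0.48  1.81  0.29  0.89 -0.96]
[217.7680204  122.17075266]
0.63 178 257 77 175
[178.76451292  81.34132274] [256.72000284 160.145167  ]
[178.24371831  74.88027546] [256.62997463 154.55786572]
```

View pics/w8.png

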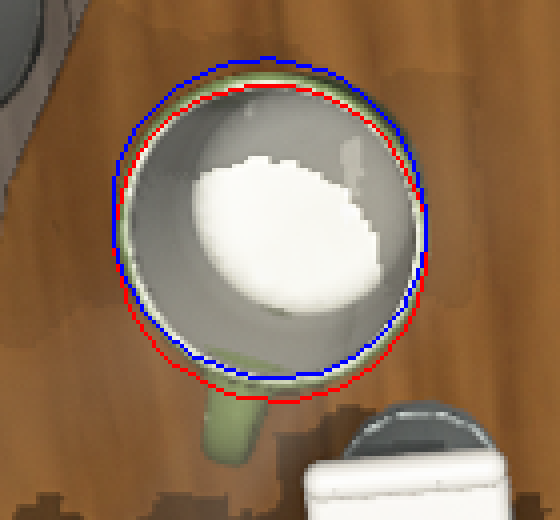

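```bash
python3 go.py 0.42 0.287 0.30
```

```text
t 15.3667 tcp [0.458  0.2384 0.3016] F [ 0.15 -1.13 -1.51] xang -5.18 tilt -1.0 op 0.31863670148544293
delta cm [-4.22 -4.5   0.16] q [-0.27  0.51 -0.47  1.81  0.29  0.89 -0.96]
```

Call:
{"name": "send_rows", "arguments": {
  "series": [
    {"delta_pos": [-1,-1,0],"turn": 0,"jaw": 0.8},
    {"delta_pos": [-2,-2.2,0],"turn": 0,"jaw": 0.8},
    {"delta_pos": [-3.2,-3.4,0],"turn": 0,"jaw": 0.8},
    {"delta_pos": [-4,-4.2,0],"turn": 0,"jaw": 0.8},
    {"delta_pos": [-4.2,-4.5,0],"turn": 0,"jaw": 0.8},
    {"delta_pos": [-4.2,-4.5,0],"turn": 0,"jaw": 0.8},
    {"delta_pos": [-4.2,-4.5,0],"turn": 0,"jaw": 0.8},
    {"delta_pos": [-4.2,-4.5,0],"turn": 0,"jaw": 0.8}
  ]
}}

```text
clock: 16.03
tool_pos: [0.4212, 0.2861, 0.3015]
eef_rot: [0.999, -0.047, 0.0, 0.001]
contact_force: [0.0, -0.9, -1.7]
opening: 0.318
```

```bash
python3 go.py 0.42 0.287 0.18
python3 - <<'E'
from h import *
im=vision.snapshot("wrist");cv2.imwrite("pics/w9.png",im)
im=vision.snapshot("side");cv2.imwrite("pics/s9.png",cv2.resize(im[90:240,160:300],(560,600)[:2],interpolation=cv2.INTER_CUBIC)[:600])
E
python3 go.py 0.42 0.287 0.18
```

```text
t 16.0333 tcp [0.4212 0.2861 0.3015] F [ 0.03 -0.86 -1.73] xang -5.34 tilt -1.0 op 0.3182956609945758
delta cm [-0.14 -0.09 12.15] q [-0.38  0.5  -0.47  1.83  0.29  0.88 -1.08]
t 16.1333 tcp [0.421  0.2864 0.3015] F [ 0.2  -0.09 -1.25] xang -5.33 tilt -1.0 op 0.317117207786315
delta cm [-0.11 -0.06 12.15] q [-0.38  0.5  -0.47  1.83  0.29  0.88 -1.08]
```

View pics/w9.png

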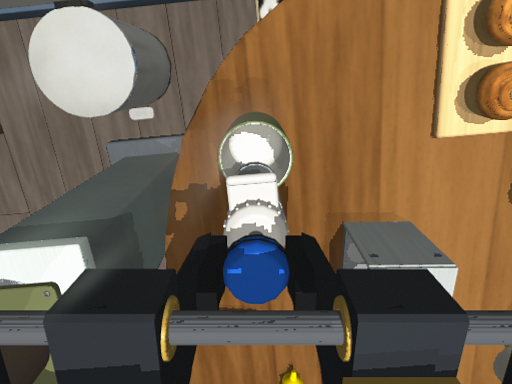

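View pics/s9.png

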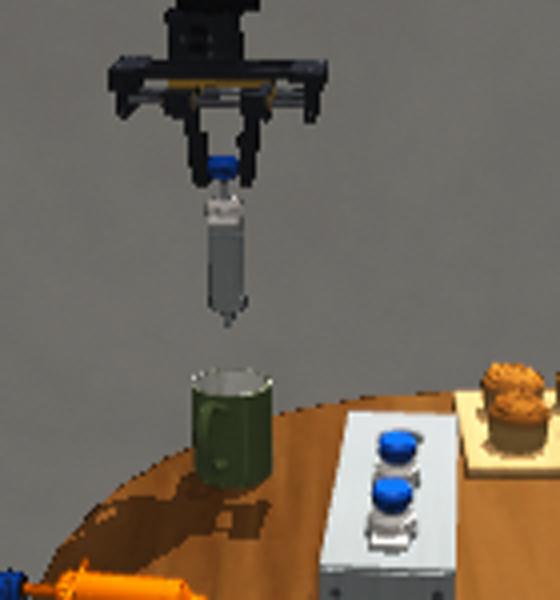

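Call:
{"name": "send_rows", "arguments": {
  "series": [
    {"delta_pos": [-0.1,-0.05,1.5],"turn": 0,"jaw": 0.8},
    {"delta_pos": [-0.1,-0.05,3.5],"turn": 0,"jaw": 0.8},
    {"delta_pos": [-0.1,-0.05,5],"turn": 0,"jaw": 0.8},
    {"delta_pos": [-0.1,-0.05,6.5],"turn": 0,"jaw": 0.8},
    {"delta_pos": [-0.1,-0.05,7.5],"turn": 0,"jaw": 0.8},
    {"delta_pos": [-0.1,-0.05,8],"turn": 0,"jaw": 0.8},
    {"delta_pos": [-0.1,-0.05,8],"turn": 0,"jaw": 0.8}
  ]
}}

```text
clock: 16.72
tool_pos: [0.4192, 0.2874, 0.2208]
eef_rot: [0.999, -0.046, -0.001, 0.001]
contact_force: [0.1, 0.1, -2.4]
opening: 0.316
```

```bash
python3 - <<'E'
from h import *
im=vision.snapshot("wrist");cv2.imwrite("pics/w10.png",im)
im=vision.snapshot("side");cv2.imwrite("pics/s10.png",cv2.resize(im[110:260,160:300],(560,600)[:2],interpolation=cv2.INTER_CUBIC)[:600])
E
python3 go.py 0.42 0.287 0.16
```

```text
t 16.8167 tcp [0.4196 0.2881 0.2221] F [-0.25  0.17 -2.06] xang -5.23 tilt -1.0 op 0.31984012347640006
delta cm [0.04 0.11 6.21] q [-0.43  0.6  -0.41  1.94  0.37  0.68 -1.17]
```

View pics/s10.png

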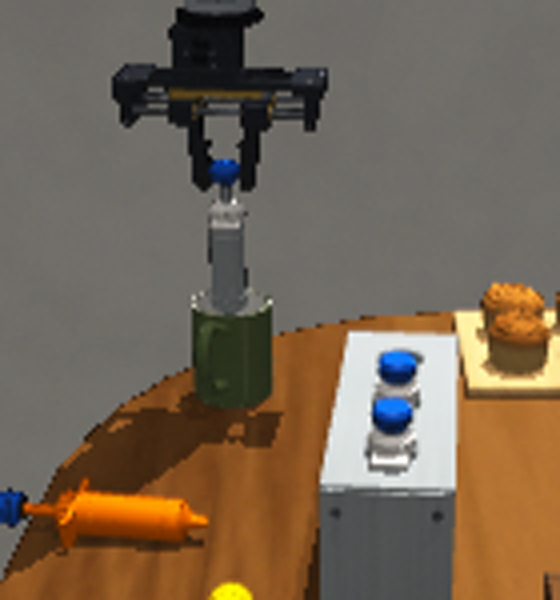

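View pics/w10.png

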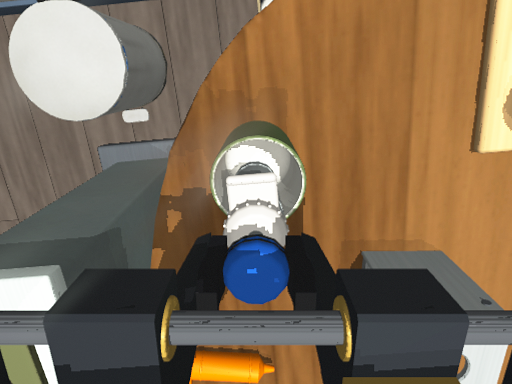

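Call:
{"name": "send_rows", "arguments": {
  "series": [
    {"delta_pos": [0,0,1.2],"turn": 0,"jaw": 0.8},
    {"delta_pos": [0,0,2.5],"turn": 0,"jaw": 0.8},
    {"delta_pos": [0,0,3.8],"turn": 0,"jaw": 0.8},
    {"delta_pos": [0,0,5],"turn": 0,"jaw": 0.8},
    {"delta_pos": [0,0,5.8],"turn": 0,"jaw": 0.8},
    {"delta_pos": [0,0,6.1],"turn": 0,"jaw": 0.8},
    {"delta_pos": [0,0,6.1],"turn": 0,"jaw": 0.8},
    {"delta_pos": [0,0,6.1],"turn": 0,"jaw": 0.8}
  ]
}}

```text
clock: 17.48
tool_pos: [0.4196, 0.2883, 0.1612]
eef_rot: [0.999, -0.046, 0.0, -0.0]
contact_force: [-1.2, 0.8, -2.0]
opening: 0.317
```

Call:
{"name": "send_rows", "arguments": {
  "series": [
    {"delta_pos": [0,0,0.15],"turn": 0,"jaw": 0.8},
    {"delta_pos": [0,0,0.3],"turn": 0,"jaw": 0.8},
    {"delta_pos": [0,0,0.3],"turn": 0,"jaw": 0.8}
  ]
}}

```text
clock: 17.73
tool_pos: [0.4194, 0.288, 0.1578]
eef_rot: [0.999, -0.046, 0.0, -0.0]
contact_force: [1.1, 0.1, -2.9]
opening: 0.314
```

Call:
{"name": "send_rows", "arguments": {
  "series": [
    {"delta_pos": [0,0,0.15],"turn": 0,"jaw": 0.8},
    {"delta_pos": [0,0,0.15],"turn": 0,"jaw": 0.8}
  ]
}}

```text
clock: 17.9
tool_pos: [0.4193, 0.2879, 0.1561]
eef_rot: [0.999, -0.046, 0.0, 0.0]
contact_force: [0.0, 0.7, -1.5]
opening: 0.317
```

Call:
{"name": "send_rows", "arguments": {
  "series": [
    {"delta_pos": [0,0,0.1],"turn": 0,"jaw": 0.8},
    {"delta_pos": [0,0,0.15],"turn": 0,"jaw": 0.8}
  ]
}}

```text
clock: 18.07
tool_pos: [0.4198, 0.2886, 0.1553]
eef_rot: [0.999, -0.045, 0.001, -0.001]
contact_force: [-1.6, 0.2, 7.4]
opening: 0.319
```

Call:
{"name": "send_rows", "arguments": {
  "series": [
    {"delta_pos": [0,0,0.1],"turn": 0,"jaw": 0.8},
    {"delta_pos": [0,0,0.15],"turn": 0,"jaw": 0.8}
  ]
}}

```text
clock: 18.23
tool_pos: [0.42, 0.2891, 0.1543]
eef_rot: [0.999, -0.045, 0.001, -0.001]
contact_force: [-0.7, 0.0, 10.5]
opening: 0.317
```

Call:
{"name": "send_rows", "arguments": {
  "series": [
    {"delta_pos": [0,0,-0.15],"turn": 0,"jaw": 0.8},
    {"delta_pos": [0,0,-0.15],"turn": 0,"jaw": 0.8},
    {"delta_pos": [0,0,-0.15],"turn": 0,"jaw": 0.6},
    {"delta_pos": [0,0,-0.15],"turn": 0,"jaw": 0.4},
    {"delta_pos": [0,0,-0.15],"turn": 0,"jaw": 0.3},
    {"delta_pos": [0,0,-0.15],"turn": 0,"jaw": 0.3},
    {"delta_pos": [0,0,-0.15],"turn": 0,"jaw": 0.3},
    {"delta_pos": [0,0,-0.15],"turn": 0,"jaw": 0.3}
  ]
}}

```text
clock: 18.9
tool_pos: [0.4193, 0.2879, 0.1546]
eef_rot: [0.999, -0.046, -0.0, 0.0]
contact_force: [0.4, 0.1, -0.5]
opening: 0.695
```

```bash
python3 - <<'E'
from h import *
im=vision.snapshot("wrist");cv2.imwrite("pics/w11.png",im)
im=vision.snapshot("side");cv2.imwrite("pics/s11.png",cv2.resize(im[110:260,160:300],(560,600)[:2],interpolation=cv2.INTER_CUBIC)[:600])
E
python3 go.py 0.42 0.287 0.16
```

```text
t 19.0 tcp [0.4193 0.2879 0.1546] F [ 0.38 -0.61  0.08] xang -5.22 tilt -1.0 op 0.698157889363892
delta cm [ 0.08  0.08 -0.54] q [-0.48  0.7  -0.34  2.    0.45  0.51 -1.24]
```

View pics/s11.png

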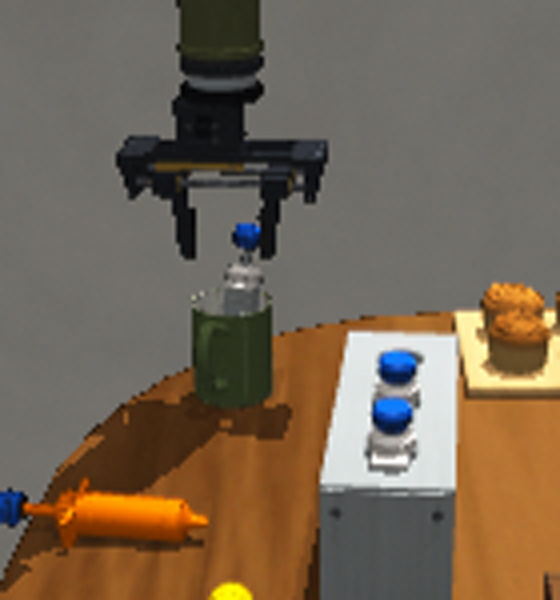

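View pics/w11.png

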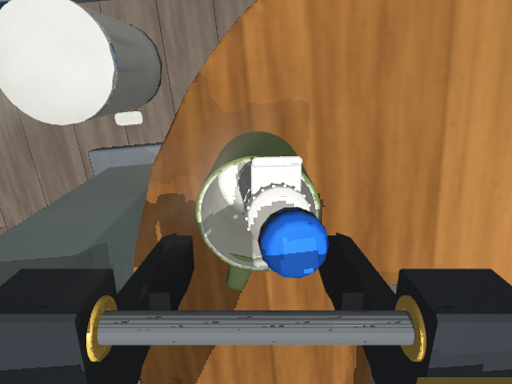

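Call:
{"name": "send_rows", "arguments": {
  "series": [
    {"delta_pos": [0.5,0,0],"turn": 0,"jaw": 0.1},
    {"delta_pos": [1,0,0],"turn": 0,"jaw": 0.1},
    {"delta_pos": [1,0,0],"turn": 0,"jaw": 0.1},
    {"delta_pos": [1,0,0],"turn": 0,"jaw": 0.1},
    {"delta_pos": [1,0,-1],"turn": 0,"jaw": 0.1},
    {"delta_pos": [1,0,-3],"turn": 0,"jaw": 0.1},
    {"delta_pos": [1,0,-6],"turn": 0,"jaw": 0.1},
    {"delta_pos": [1,0,-9],"turn": 0,"jaw": 0.1}
  ]
}}

```text
clock: 19.67
tool_pos: [0.4284, 0.2867, 0.2458]
eef_rot: [0.999, -0.045, -0.001, 0.001]
contact_force: [1.5, 0.3, 0.5]
opening: 0.899
```

Call:
{"name": "send_rows", "arguments": {
  "series": [
    {"delta_pos": [0,0,-3],"turn": 0,"jaw": 0.1},
    {"delta_pos": [0,4,-4],"turn": 0,"jaw": 0.1},
    {"delta_pos": [0,8,-4],"turn": 0,"jaw": 0.1},
    {"delta_pos": [0,12,-4],"turn": 0,"jaw": 0.1},
    {"delta_pos": [0,14,-4],"turn": 0,"jaw": 0.1},
    {"delta_pos": [0,14,-4],"turn": 0,"jaw": 0.1},
    {"delta_pos": [0,14,-4],"turn": 0,"jaw": 0.1}
  ]
}}

```text
clock: 20.25
tool_pos: [0.4165, 0.1467, 0.2854]
eef_rot: [0.999, -0.047, 0.0, 0.0]
contact_force: [-0.4, 0.4, -0.8]
opening: 0.9
```

```bash
python3 go.py
python3 - <<'E'
from h import *
im=vision.snapshot("wrist");cv2.imwrite("pics/w12.png",im)
im=vision.snapshot("side");cv2.imwrite("pics/s12.png",cv2.resize(im[150:270,180:300],(600,600),interpolation=cv2.INTER_CUBIC)[:600])
im=vision.snapshot("top");cv2.imwrite("pics/t12.png",im)
E
```

```text
t 20.25 tcp [0.4165 0.1467 0.2854] F [-0.44  0.44 -0.76] xang -5.35 tilt -1.0 op 0.9003504359298021
```

View pics/s12.png

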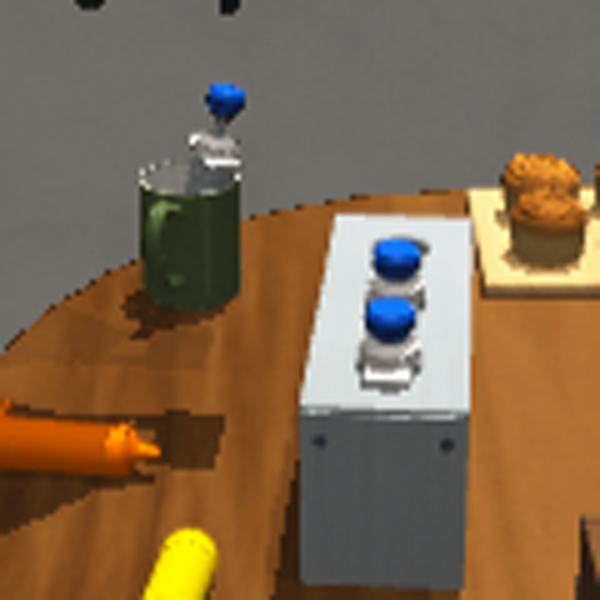

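View pics/w12.png

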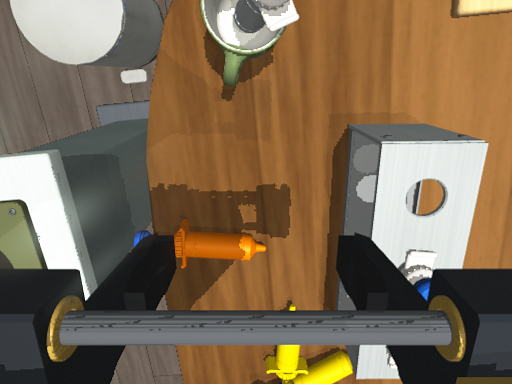

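View pics/t12.png

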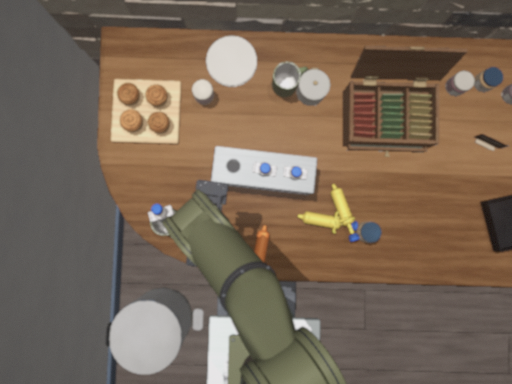

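Run:
```python
from h import *
from scipy.optimize import least_squares
a=cv2.imread("pics/top0.png");b=vision.snapshot("top");s=vision.snapshot("side")
def blob(im,thr=60):
    q=im.astype(int);m=((q[...,0]-q[...,2]>thr)).astype(np.uint8);n,l,st,c=cv2.connectedComponentsWithStats(m)
    return [(st[i].tolist(),c[i].round(1).tolist()) for i in range(1,n) if 20<st[i][4]<400]
for x in blob(b): print("top",x)
for x in blob(s): print("side",x)
for im in (a,b):
    q=im.astype(int)[215:250,350:390];m=(q[...,0]-q[...,2]>15)&(q.sum(2)<330);ys,xs=np.nonzero(m);print("jar",xs.mean()+350,ys.mean()+215,m.sum())
cv2.imwrite("pics/j.png",cv2.resize(np.hstack([a[180:260,290:390],b[180:260,290:390]]),(800,320),interpolation=cv2.INTER_CUBIC))
cv2.imwrite("pics/m.png",cv2.resize(np.hstack([s[155:215,200:240],b[190:250,140:180]]),(800,600),interpolation=cv2.INTER_CUBIC))
```

```text
top ([260, 163, 10, 10, 78], [264.8, 167.6])
top ([292, 167, 9, 10, 75], [296.1, 171.3])
top ([152, 204, 10, 10, 83], [156.3, 208.7])
top ([352, 222, 6, 8, 30], [354.6, 225.5])
top ([350, 234, 9, 7, 51], [353.8, 237.2])
side ([222, 167, 7, 6, 30], [224.8, 169.0])
side ([255, 198, 9, 7, 50], [259.0, 200.6])
side ([253, 209, 10, 8, 57], [257.5, 212.2])
side ([159, 232, 7, 9, 39], [161.6, 235.9])
side ([186, 278, 23, 14, 252], [196.7, 284.3])
jar 369.8265306122449 231.72448979591837 294
jar 368.3705882352941 232.34411764705882 340
```

View pics/j.png

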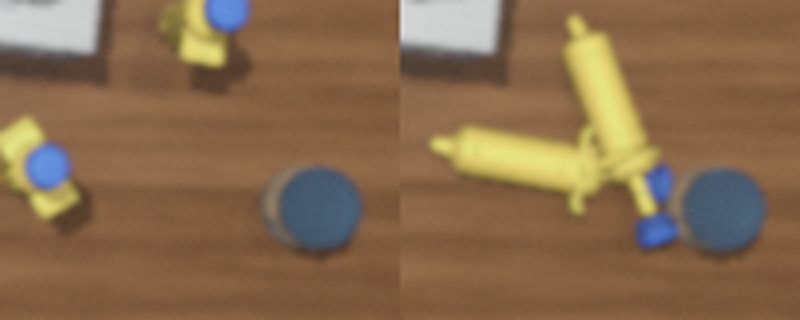

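View pics/m.png

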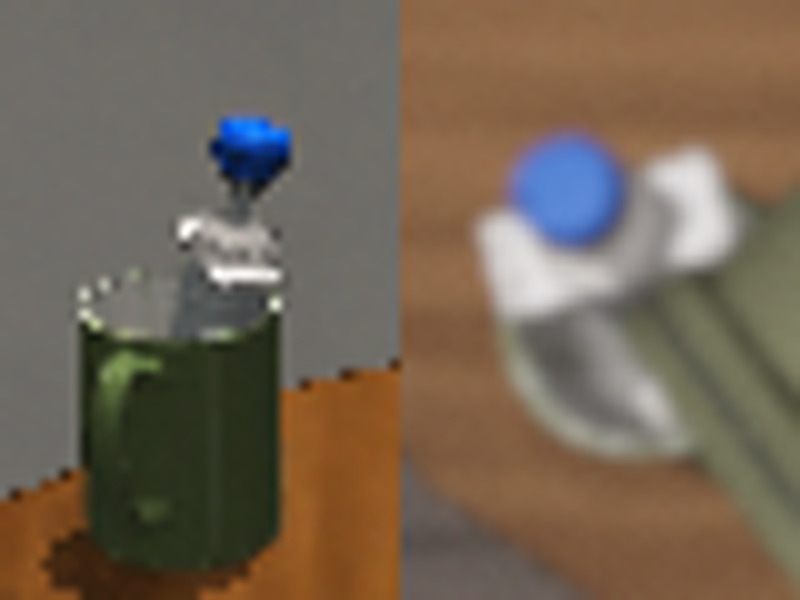

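Run:
```python
from h import *
from scipy.optimize import least_squares
f=lambda X:np.r_[proj("top",X)-[156.3,208.7],proj("side",X)-[224.8,169.0]]
k=least_squares(f,[.44,.3,.16]);print(k.x,k.fun.round(2))
# lean for assumed tip in mug and p
mug=np.array([.42,.287,.098])
for tip in ([.42,.287,.008],[.405,.28,.008],[.41,.27,.008]):
    v=k.x-np.array(tip);L=np.linalg.norm(v);print("lean deg",np.degrees(np.arccos(v[2]/L)).round(1),"L",L.round(4),"p mm",(163-L*1000).round(1))
for n,uv in (("top",(265.,167.6)),("top",(296.1,171.3))):pass
# home knobs height from side+top
for t,s in (((264.8,167.6),(259,200.6)),((296.1,171.3),(257.5,212.2)),):
    f=lambda X:np.r_[proj("top",X)-t,proj("side",X)-s];q=least_squares(f,[.56,0,.15]);print(q.x.round(4),q.fun.round(2))
```

```text
[0.45141673 0.29808005 0.1579964 ] [ 0.    0.05  0.08 -0.01]
lean deg 12.5 L 0.1537 p mm 9.3
lean deg 18.4 L 0.1581 p mm 4.9
lean deg 18.4 L 0.1581 p mm 4.9
[0.5691 0.0167 0.1532] [ 0.   -0.16 -0.19  0.02]
[ 0.5615 -0.0665  0.1541] [ 0.   -0.13 -0.14  0.02]
```

Run:
```python
from h import *
from scipy.optimize import brentq
def z(xy,v): return brentq(lambda z:proj("side",(*xy,z))[1]-v,.05,.3)
print("home2",z((.5683,.0172),200.65),"home3",z((.5613,-.065),212.2))
print("k1 start",z((.5755,.1027),181.5),"k1 after",z((.5755,.1027),185.2))
i0=cv2.imread("pics/side0.png").astype(int)
m=((i0[...,0]-i0[...,2]>60)).astype(np.uint8);n,l,st,c=cv2.connectedComponentsWithStats(m)
for i in range(1,n):
    if 20<st[i][4]<200:print(st[i],c[i].round(2))
```

```text
home2 0.15290582009765546 home3 0.1534127889491913
k1 start 0.18330731844015577 k1 after 0.17018088414417418
[256 180   9   5  33] [260.09 181.58]
[255 190   9   6  43] [259.07 192.74]
[212 192  10   7  48] [216.69 194.6 ]
[253 200  10   8  55] [257.69 202.96]
[207 207  10   8  57] [211.32 210.04]
[244 226  12   9  74] [249.85 229.54]
```

Call:
{"name": "send_rows", "arguments": {
  "series": [
    {"delta_pos": [0.5,-2,0],"turn": 0,"jaw": 0.1},
    {"delta_pos": [1,-4,0],"turn": 0,"jaw": 0.1},
    {"delta_pos": [1,-5,0],"turn": 0,"jaw": 0.1},
    {"delta_pos": [1,-5,0],"turn": 0,"jaw": 0.1},
    {"delta_pos": [1,-5,0],"turn": 0,"jaw": 0.1},
    {"delta_pos": [1,-5,0],"turn": 0,"jaw": 0.1}
  ]
}}

```text
clock: 21.0
tool_pos: [0.4304, 0.1955, 0.2844]
eef_rot: [0.999, -0.046, -0.0, 0.001]
contact_force: [0.5, 0.4, -0.1]
opening: 0.902
```

Run:
```python
from h import *
import json
P=vision.camera_params("wrist");im=vision.snapshot("wrist");cv2.imwrite("pics/w13.png",im)
json.dump({k:np.array(v).tolist() for k,v in P.items() if k in("intrinsics","extrinsics")},open("P13.json","w"))
c=cv2.resize(im[20:220,160:400],(800,667),interpolation=cv2.INTER_CUBIC)[:600];cv2.imwrite("pics/w13c.png",c)
```

```text
(no output)
```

View pics/w13c.png

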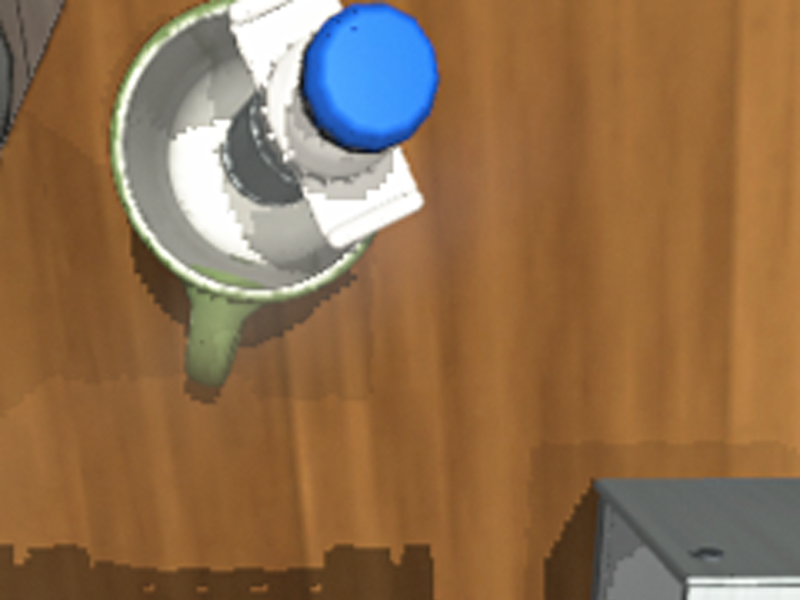

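```bash
cat > fit.py <<'E'
from h import *
import json
from scipy.optimize import least_squares
from scipy.spatial.transform import Rotation as R
P=json.load(open("P13.json"))
px=lambda u,v:np.array([u/3.3333+160,v/3.3333+20])
obs={'A':px(230,12),'C':px(424,200),'D':px(330,238)}
K=[px(302,3),px(438,152)]
t=np.linspace(0,2*np.pi,40)
def model(x):
    o=x[:3];a=R.from_euler('XY',x[3:5]).as_matrix();yaw=x[5];p=x[6]
    M=a@R.from_euler('z',yaw).as_matrix()
    W=lambda l:o+M@np.array(l)
    cor={n:proj("wrist",W((sx*.014,sy*.029,.005)),P) for n,sx,sy in(('A',-1,1),('C',1,-1),('D',-1,-1))}
    kz=.058-p
    pts=np.array([proj("wrist",W((.015*np.cos(q),.015*np.sin(q),kz+h)),P) for q in t for h in(.01,-.006)])
    return cor,pts.min(0),pts.max(0),W((0,0,-.105)),W((0,0,kz)),M
def res(x):
    c,mn,mx,tip,k,M=model(x)
    r_=[c[n]-obs[n] for n in c]+[(mn-K[0]),(mx-K[1]),[(tip[2]-.009)/.0015],(proj("top",k+M@np.array([0,0,.006]))-[156.3,208.7])/1.,(proj("side",k+[0,0,.0045])-[224.8,169.0])/.7]
    return np.concatenate(r_)
for y0 in (-.6,.6,1.2,0):
    s=least_squares(res,[.43,.29,.112,-.1,.3,y0,.012]);c,mn,mx,tip,k,M=model(s.x)
    J=np.linalg.pinv(s.jac.T@s.jac);print(s.cost.round(2),"p",s.x[6].round(4),"+-",np.sqrt(J[6,6]).round(4),"lean",np.degrees(np.arccos(M[2,2])).round(1),"tip",tip.round(3),"knob",k.round(3),s.fun.round(1))
E
python3 fit.py
```

```text
9.17 p 0.0182 +- 0.0025 lean 12.9 tip [0.418 0.289 0.009] knob [0.449 0.298 0.15 ] [ 1.   0.3 -0.  -1.4 -0.6  0.6 -2.2 -1.2  1.9  1.7 -0.  -0.   0.3 -0.6
  1.2]
9.17 p 0.0182 +- 0.0025 lean 12.9 tip [0.418 0.289 0.009] knob [0.449 0.298 0.15 ] [ 1.   0.3 -0.  -1.4 -0.6  0.6 -2.2 -1.2  1.9  1.7 -0.  -0.   0.3 -0.6
  1.2]
9.17 p 0.0182 +- 0.0025 lean 12.9 tip [0.418 0.289 0.009] knob [0.449 0.298 0.15 ] [ 1.   0.3 -0.  -1.4 -0.6  0.6 -2.2 -1.2  1.9  1.7 -0.  -0.   0.3 -0.6
  1.2]
9.17 p 0.0182 +- 0.0025 lean 12.9 tip [0.418 0.289 0.009] knob [0.449 0.298 0.15 ] [ 1.   0.3 -0.  -1.4 -0.6  0.6 -2.2 -1.2  1.9  1.7 -0.  -0.   0.3 -0.6
  1.2]
```

```bash
python3 - <<'E'
from h import *
for k in range(4):
    s=vision.snapshot("side");q=s.astype(int);m=((q[...,0]-q[...,2]>60)).astype(np.uint8);n,l,st,c=cv2.connectedComponentsWithStats(m)
    print([c[i].round(1).tolist() for i in range(1,n) if 20<st[i][4]<200])
cv2.imwrite("pics/s14.png",cv2.resize(s[140:320,150:390],(800,600),interpolation=cv2.INTER_CUBIC))
E
python3 go.py
```

```text
[[224.8, 169.0], [259.0, 200.5], [257.5, 212.2], [161.5, 235.9]]
[[224.8, 169.0], [259.0, 200.4], [257.5, 212.2], [161.5, 235.9]]
[[224.8, 169.0], [259.0, 200.5], [257.5, 212.2], [161.5, 235.9]]
[[224.8, 169.0], [258.9, 200.6], [257.5, 212.2], [161.5, 235.9]]
t 21.25 tcp [0.431  0.1957 0.2847] F [-0.43 -0.23  0.31] xang -5.27 tilt -1.0 op 0.8983163634172651
```

View pics/s14.png

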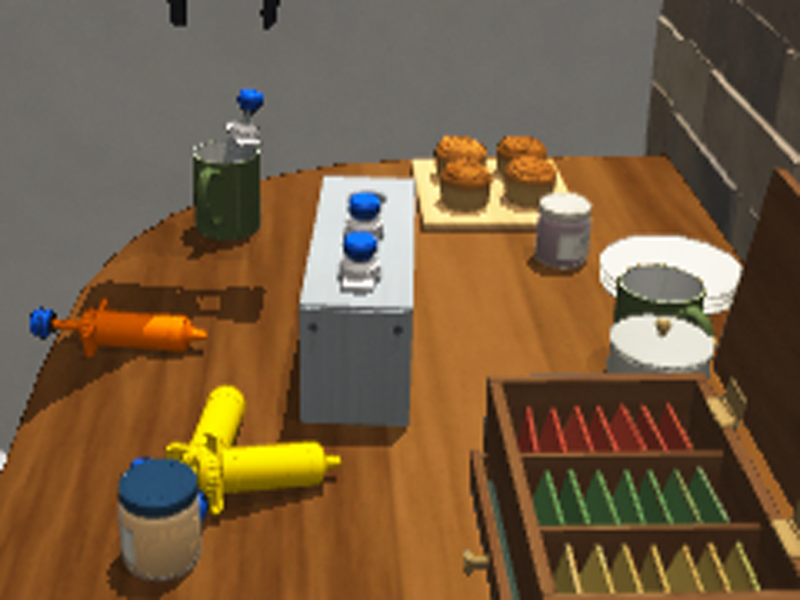

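Nothing is moving. The stuck syringe stands in the mug, the other two are home in the rack, and the gripper is clear, so I'm handing the job in.

```bash
python3 -c "
from plant import order
print(order.finish_job())"
```

```text
the job is handed in; nothing more can be done
None
```

All three plungers are tested and the job is handed in at about 21 s of 58. It gave no verdict.

- **Syringes 2 and 3 (free):** both ran at a steady 3–6.5 N. I pushed each to the rubber stop, ending at about 12 N. They stand in the rack, and the last pictures show both knobs down on their caps.
- **Syringe 1 (stuck):** its resistance climbed about 2.5 N/mm from roughly 10 mm of travel. I stopped at about 13 mm and 10 N. I then lifted it out by its knob and stood it nozzle-down in the green mug.
- **Last checks on syringe 1:** it leans about 13° in the upright mug, with the tip near the centre. It was not moving over four pictures, and the gripper was clear.
- **Disagreement:** my estimates of syringe 1's final plunger position differ. The side view right after the press gave about 12 mm in. A fit to the close wrist picture gave about 18 mm in, ± 2.5 mm. Rougher figures assuming the tip stood well off the mug's centre came out at about 5 mm, or 9 mm after correcting the camera's height offset. The fit puts the tip near the centre, so I did not rely on them. The 12 and 18 mm readings are both inside the 7–26.5 mm limits.
- **Bystanders:** the jam jar's image moved by about 1.5 pixels (roughly 4 mm), though my mask for it also changed between the pictures, and the buns look undisturbed. The orange and yellow lookalikes had toppled by my first wrist picture. I don't think the arm touched them, but I didn't check. The two yellow ones now lie by the jar, and the orange one's knob lies near the table edge. None fell off.

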